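Empty the bead shaker into the sloped tray

ROBOT

A 6-joint arm with a two-finger parallel gripper is mounted at the origin on the work surface. World frame = base frame: x ahead of the robot, y to its left, z up, the work surface at z = 0. Lengths are in mm, angles in rad, forces in N, time in s.
With the tool pointing down it reaches from about 300 to 775 mm from the base axis. Payload 14.6 kg.
Tool frame: the origin (TCP) lies between the finger pads; the fingertips stand manip.finger_overhang ahead of it and the grasp point (between the pads) lies 2 mm behind it (manip.finger_overhang is the distance from the TCP to the fingertips, in mm); z points along the fingers, y is the direction in which the jaws open and shut (so a half turn about z gives the same grasp; the last joint's range is limited). The gripper opens to 94 mm and grips with 3 to 60 N. Pads are 16 mm wide; open, the fingers measure 119 mm over their backs; the gripper's body (75 mm by 177 mm) begins 78 mm behind the grasp point.
Start: joints at [-1.344, 0.3, 1.521, -0, 1.321, -0.067], TCP at [159.268, -526.425, 199.946] pointing down, gripper open.
Joint ranges: [-3.03, 3.03], [-0.79, 2.21], [0.23, 2.52], [-1.04, 4.18], [0, 3.07], [-2.55, 2.55]. Speed limits (rad/s): [2.22, 2.22, 2.57, 3.14, 3.14, 3.14].

INTERFACE

Orientations are given as [roll, pitch, yaw] about the fixed x, y, z axes, in that order (R = Rz(yaw) Ry(pitch) Rx(roll)).
In Python, from cell import manip gives the robot as it stands.
- The arm moves only by the tool drive_tool, never from a script. Its argument "steps" is a list of rows, each an object with "delta_pos": the shift along the world's x, y, z in mm, a list of three; "yaw": the turn about the world's z in rad; "hand": the finger opening in mm, from 0 to 94. A call has 1 to 5 rows; each row shifts and turns the commanded pose from where the row before left it; what a row does not reach is not made up. A row lasts 1/12 s, in which the tool goes at most 41.7 mm and 7.16 degrees, less where a joint would pass 70% of its speed; a pose out of reach is approached as far as the arm can. A call is refused whole if a number of a shift passes 41.7 or a number of a turn 0.125, either way. A call with a gripper value outside its range is refused whole. The fingers move at their own pace and stop on an object; "squeeze" is the grip in N (left out, the last holds). Time passes only in rows, so rows that do not move let the fingers close. It gives the time, the measured TCP pose, the force and the opening at its end, in the units of the state.
- manip.read_state(): the state, without advancing time (a new reading comes with each control period).
- manip.camera(name): name is "scene" or "side" or "wrist"; returns a dict with "frame" (384x512x3 uint8, red, green, blue), "range_z" (384x512 float32, mm along the optical axis (not along the pixel's ray), 0 where there is no reading), "intrinsics" (3x3 intrinsics, pixels), "position" and "attitude" of the camera in the world. Camera axes: x right, y down, z forward; pixel columns grow to the right and rows downward; lengths in mm; the calibration is good to about 2 mm. A picture is of the moment at which its call begins.
- manip.sign_off(): hands the job in, once; it reports no verdict.
The state is a dict: "clock": time; "joints": joint angles; "qd": joint speeds; "effort": joint torques, N m; "eef_pos": TCP position; "eef_rot": TCP orientation; "wrist_force": force on the tool from outside, world axes, zero at the start; "moment": the same for the moment, N m; "finger_gap": finger opening in mm.
Only numpy, scipy, OpenCV 4.12 (cv2) and the standard library are available. Lean on these libraries where they do the work, as an engineer would, in place of code of your own. Each camera call takes 0.05 s, during which the arm holds its last target.

TASK

Set the capped bead shaker into the sloping wooden cradle, unscrew its perforated cap there and lay the cap the same way up on the middle of the cork coaster. Then take the shaker again across its body and pour the four big beads into the sloped tray so that they all run down and lie at its red back stop, and put the empty shaker back in the cradle, mouth up. Leave everything else on the table where it stands.

Things in the scene. Friction and masses are not known exactly. Their poses are not given: they have to be found in the camera images.
- shaker: bead shaker jar: clear square body with teal edges, 64 x 64 x 90 mm, then a round neck to the open mouth at 110 mm (straight bore of 36 mm: beads roll out once it is tipped past level); 0.18 to 0.29 kg. Starts upright, cap on (118 mm overall), the four beads inside, too big for the cap's holes. Origin: centre of its underside; z along its axis to the mouth; x, y square to its flat sides
- shaker_mouth (a point): centre of the shaker's open mouth, on its axis 110 mm above its underside
- cap: yellow perforated screw cap, 62 mm across, 24 mm high, 50 g. Origin: centre of its open lower edge; z out of its perforated top. Screwed on, the origin is 94 mm above the shaker's underside. Quick thread: turned anticlockwise (seen from the top) it is free after 40 to 75 degrees (60 is best, a stop at 75), then lifts straight off along the axis; turns easily, does not rise by itself
- bead0: coral red round glazed bead, 24 mm across, 16 g; origin at its centre; starts inside the shaker
- bead1: blue round glazed bead, 24 mm across, 16 g; origin at its centre; starts inside the shaker
- bead2: cream round glazed bead, 24 mm across, 16 g; origin at its centre; starts inside the shaker
- bead3: green round glazed bead, 24 mm across, 16 g; origin at its centre; starts inside the shaker
- cradle: fixed wooden cradle, 125 x 88 mm base: a channel at 45 degrees in which the shaker leans, mouth up towards the cradle's own -x, and cannot turn. 68 mm wide (along y), flared; side walls reach 45 mm along the shaker from its underside and half-way up its sides, the floor 70 mm along it; the rest stands free. Open above (square to the slope, +x and up). Origin: on the table under it, z up
- cradle_seat (a point): where the centre of the shaker's underside comes to lie when seated: in the cradle's frame 45 mm along +x, 45 mm up
- cradle_mouth (a point): where the centre of the seated shaker's mouth comes to lie: 110 mm from cradle_seat up the slope, towards the cradle's -x and up at 45 degrees
- tray: fixed open wooden bead tray, 162 x 116 mm outside, 150 x 104 mm inside, floor sloping down at 15 degrees towards its own +x, where its red back stop (44 mm high) is; side walls 36 mm high, upper end wall 24 mm, all measured square to the floor. Origin: on the table under its middle, z up, x level towards the back stop.
- tray_stop (a point): foot of the inner face of the tray's back stop, in the middle of its width (11 mm above the table)
- tray_mid (a point): middle of the tray's sloping floor, 30 mm above the table
- coaster: fixed round cork coaster, 96 mm across, 5 mm thick. Origin: centre of its underside.
- spool: bystander: wooden thread spool, 68 mm across, 100 mm tall, standing; origin at the centre of its underside
- cup: bystander: blue ceramic cup, 72 mm across, 95 mm tall; origin at the centre of its underside
- glue: bystander: white glue bottle, 60 mm across, 150 mm tall, standing; origin at the centre of its underside
- pot: bystander: steel pot, 110 mm across, with handles, 60 mm tall; origin at the centre of its underside
- giftbox: bystander: cardboard gift box 110 x 85 x 60 mm with a red ribbon band; origin at the centre of its underside
- brush: bystander: flat brush about 160 mm long, lying in front of the standing things, along its own x; origin under its middle

How it is judged (in metres and radians):
On the way, in this order (a step that is already met when the one before it is completed fails the run):
1. the shaker lies seated in the cradle with its cap still on (distance between shaker and cradle_seat below 0.012 m and distance between shaker_mouth and cradle_mouth below 0.015 m and distance between cap and shaker_mouth below 0.022 m), for 0.2 s.
2. the cap lies on the cork coaster while the open shaker is in the cradle with the beads in it (distance between shaker and cradle_seat below 0.012 m and distance between shaker_mouth and cradle_mouth below 0.015 m and horizontal distance between cap and coaster below 0.03 m and height (world z) of cap below 0.012 m and angle between cap's own z axis and vertical below 0.15 rad and distance between each of bead0, bead1, bead2, bead3 and shaker below 0.12 m), for 0.2 s.
3. all four beads are in the tray at the back stop (x of bead0 in the frame of tray between 0.01 and 0.08 m and y of bead0 in the frame of tray between -0.052 and 0.052 m and height (world z) of each of bead0, bead1, bead2, bead3 below 0.05 m and x of bead1 in the frame of tray between 0.01 and 0.08 m and y of bead1 in the frame of tray between -0.052 and 0.052 m and x of bead2 in the frame of tray between 0.01 and 0.08 m and y of bead2 in the frame of tray between -0.052 and 0.052 m and x of bead3 in the frame of tray between 0.01 and 0.08 m and y of bead3 in the frame of tray between -0.052 and 0.052 m), for 0.2 s.
At the end, for the whole second after the job is handed in: the empty shaker is back in the cradle, mouth up (within 12 mm; mouth within 15 mm); the cap lies flat, top up, on the coaster (centre within 30 mm); all four beads lie in the tray at the back stop (against it or against a bead that is: over 10 mm past the tray middle); all at rest (all of step 3 and distance between shaker and cradle_seat below 0.012 m and distance between shaker_mouth and cradle_mouth below 0.015 m and horizontal distance between cap and coaster below 0.03 m and height (world z) of cap below 0.012 m and angle between cap's own z axis and vertical below 0.15 rad and linear speed of each of shaker, cap, bead0, bead1, bead2, bead3 below 0.02 m/s); the robot touches nothing.
It fails at once if a bystander is pushed aside (over 30 mm) (distance of any of spool, cup, glue, pot, giftbox, brush from where it was at the start of the episode above 0.03 m).
It fails at once if a bystander is tipped over (angle between any of spool, cup, glue, pot, giftbox's own z axis and vertical above 0.5 rad).
It also fails if it takes over 72 s, if anything falls off the work surface, if the arm or the gripper's body presses on something with over 40 N, if the wrist force passes 120 N, or if a joint passes its speed limit or range.

## Working session

There is one attempt and no reset: what is moved stays moved. The work goes in short steps, Python scripts to look and compute and a tool call to move; the robot and the scene stay as the last step left them, time stands still between calls to the robot, and variables do not carry over. Pictures are saved under pics/ and viewed, and the job is handed in when it is done.

Besides the shell and the picture viewer there is one more tool, called after ">>>" as name(argument=value, ...), one argument or row to a line, values as JSON. drive_tool: Moves the arm, as the interface text tells. Its arguments: {"type":"object","properties":{"steps":{"type":"array"},"squeeze":{"type":"number"}},"required":["steps"]}

```bash
ls -la; mkdir -p pics
cat > h.py <<'E'
import numpy as np, cv2, json
from cell import manip
from scipy.spatial.transform import Rotation as R
def snap(name,fn):
    c=manip.camera(name); 
    np.savez('pics/'+fn+'.npz',**{k:np.asarray(v) for k,v in c.items()})
    cv2.imwrite('pics/'+fn+'.png',cv2.cvtColor(c['frame'],cv2.COLOR_RGB2BGR)); return c
E
python3 - <<'E'
from h import *
print(manip.read_state(), manip.finger_overhang, [a for a in dir(manip) if a[0]!='_'])
for n in ['scene','side','wrist']:
    c=snap(n,n+'0'); print(n,c['intrinsics'],c['position'],c['attitude'])
E
```

```text
total 12
drwxr-xr-x  3 agent agent 4096 Dec  6 20:20 .
drwxr-xr-x 23 root  root  4096 Dec  6 20:20 ..
drwxr-xr-x  2 agent agent 4096 Dec  6 20:20 pics
{'clock': 0.0, 'joints': array([-1.34361384e+00,  3.00482783e-01,  1.52158736e+00,  2.15351366e-05,
        1.32072139e+00, -6.66010536e-02]), 'qd': array([ 2.12261646e-03, -2.19228534e-03,  5.77835631e-04, -5.08543540e-05,
       -1.21505258e-03,  2.25369704e-03]), 'effort': array([-4.04306365e-04, -5.31810558e+01, -3.52739882e+01,  7.07698544e-02,
        2.44465366e-02, -2.07552062e-04]), 'eef_pos': array([ 159.20606334, -526.16322007,  199.37727729]), 'eef_rot': array([-3.14039782e+00, -1.00600126e-04,  2.93778136e-01]), 'wrist_force': array([ 0.71702835, -0.37111377,  0.41913202]), 'moment': array([-0.02187425,  0.02315584,  0.01792476]), 'finger_gap': 93.99215719840133} 17.0 ['Unreachable', 'camera', 'finger_overhang', 'read_state', 'sign_off']
scene [[374.93354224   0.         254.0144536 ]
 [  0.         374.93354224 188.70886522]
 [  0.           0.           1.        ]] [1308.47719461  -49.42282749  794.37857887] [-2.28728205  0.02101188  1.50723268]
side [[415.67173225   0.         253.37684258]
 [  0.         415.67173225 189.45743663]
 [  0.           0.           1.        ]] [190.055166   672.63399811 936.94269057] [-2.41518025  0.01665409 -2.71373584]
wrist [[265.28648392   0.         254.39909947]
 [  0.         265.28648392 192.06604448]
 [  0.           0.           1.        ]] [ 226.11952079 -504.94683365  384.01681984] [ 2.89824542e+00  1.60895991e-03 -1.27582511e+00]
```

View pics/scene0.png

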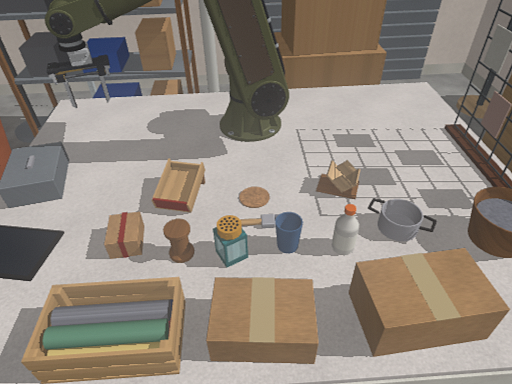

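View pics/side0.png

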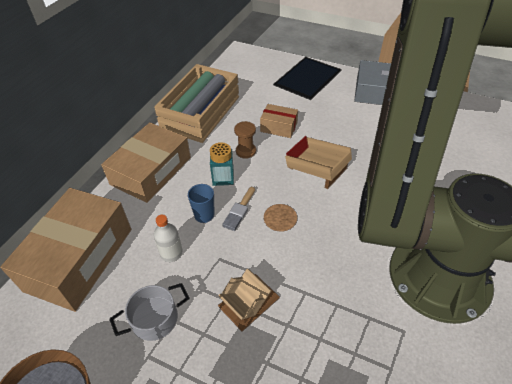

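View pics/wrist0.png

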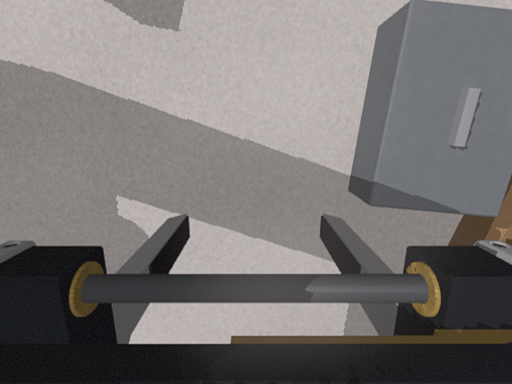

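```bash
cat >> h.py <<'E'
def load(fn): return dict(np.load('pics/'+fn+'.npz'))
def cloud(c):
    K=c['intrinsics'];d=c['range_z'].astype(float)
    v,u=np.mgrid[0:d.shape[0],0:d.shape[1]]
    P=np.stack([(u-K[0,2])/K[0,0]*d,(v-K[1,2])/K[1,1]*d,d],-1)
    W=P@R.from_euler('xyz',c['attitude']).as_matrix().T+c['position']
    W[d<=0]=np.nan
    return W
def proj(c,p):
    K=c['intrinsics'];q=(np.atleast_2d(p)-c['position'])@R.from_euler('xyz',c['attitude']).as_matrix()
    return np.c_[K[0,0]*q[:,0]/q[:,2]+K[0,2],K[1,1]*q[:,1]/q[:,2]+K[1,2]]
def topdown(c,x0,x1,y0,y1,s=2,zmin=3):
    "orthographic colour+height maps, row = x descending, col = y descending"
    W=cloud(c).reshape(-1,3);F=c['frame'].reshape(-1,3)
    m=(W[:,0]>x0)&(W[:,0]<x1)&(W[:,1]>y0)&(W[:,1]<y1)
    W=W[m];F=F[m];o=np.argsort(W[:,2]);W=W[o];F=F[o]
    im=np.zeros((int((x1-x0)*s),int((y1-y0)*s),3),np.uint8)
    r=((x1-W[:,0])*s).astype(int);q=((y1-W[:,1])*s).astype(int)
    for a in range(2):
        for b in range(2):
            im[np.clip(r+a,0,im.shape[0]-1),np.clip(q+b,0,im.shape[1]-1)]=F[:,::-1]
    return im
def crop(fn,out,u0,u1,v0,v1,k):
    im=cv2.imread('pics/'+fn+'.png')[v0:v1,u0:u1]
    cv2.imwrite('pics/'+out+'.png',cv2.resize(im,None,fx=k,fy=k,interpolation=cv2.INTER_CUBIC))
E
python3 - <<'E'
from h import *
for n in ['scene0','side0']:
    c=load(n);W=cloud(c)
    pts={'scene0':dict(cap=(229,222),body=(232,245),coaster=(254,197),cradle=(341,180),trayfloor=(180,182),table=(300,260),spool=(177,225),cup=(288,222),glue=(350,210),box=(125,225)),
         'side0':dict(cap=(221,152),body=(222,172),coaster=(280,217),cradle=(248,292),tray=(322,158),table=(300,250),spool=(245,128),cup=(203,190),brush=(235,217))}[n]
    for k,(u,v) in pts.items(): print(n,k,W[v,u].round(0))
crop('scene0','s_c1',130,400,130,280,2.9)
crop('side0','s_c2',180,380,90,340,2.4)
E
```

```text
scene0 cap [652. -85. 117.]
scene0 body [692. -80.  75.]
scene0 coaster [443. -11.   6.]
scene0 cradle [449. 255.  60.]
scene0 trayfloor [ 386. -241.   36.]
scene0 table [694.  95.   1.]
scene0 spool [ 634. -219.   99.]
scene0 cup [609.  72.  58.]
scene0 glue [669. 212. 150.]
scene0 box [ 586. -369.   61.]
side0 cap [648. -75. 121.]
side0 body [642. -59.  56.]
side0 coaster [436. -10.   5.]
side0 cradle [410. 256.  43.]
side0 tray [ 396. -256.   34.]
side0 table [347.  67.  -2.]
side0 spool [ 641. -220.  100.]
side0 cup [647.  41.  77.]
side0 brush [548.  49.  16.]
```

View pics/s_c1.png

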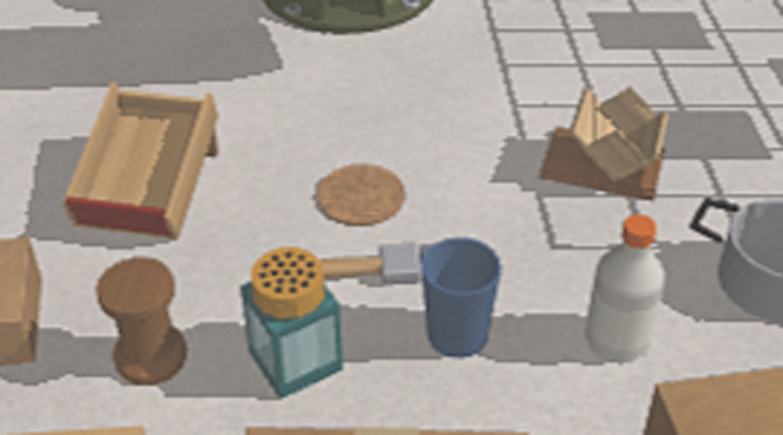

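View pics/s_c2.png

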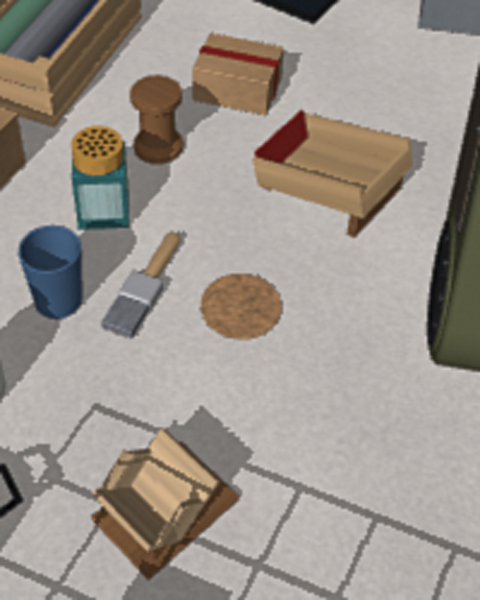

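Run:
```python
from h import *
for tag,(x0,x1,y0,y1) in dict(cr=(330,530,160,340),tr=(290,520,-340,-150),sh=(590,740,-150,20)).items():
    ims=[]
    for n in ['scene0','side0']:
        im=topdown(load(n),x0,x1,y0,y1,2)
        # height-coded too
        ims.append(im)
    out=np.hstack(ims)
    for i in range(0,out.shape[0],40): cv2.putText(out,str(x1-i//2),(0,i+10),0,0.3,(0,0,255))
    for j in range(0,ims[0].shape[1],40): cv2.putText(out,str(y1-j//2),(j,8),0,0.3,(255,0,255))
    cv2.imwrite('pics/td_'+tag+'.png',out); print(out.shape)
```

```text
(400, 720, 3)
(460, 760, 3)
(300, 680, 3)
```

View pics/td_cr.png

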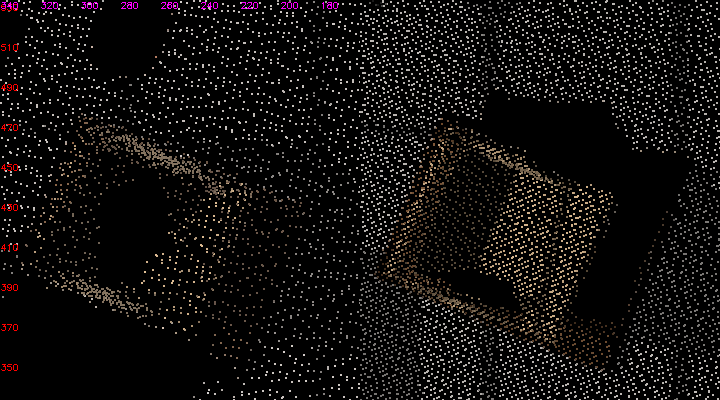

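View pics/td_tr.png

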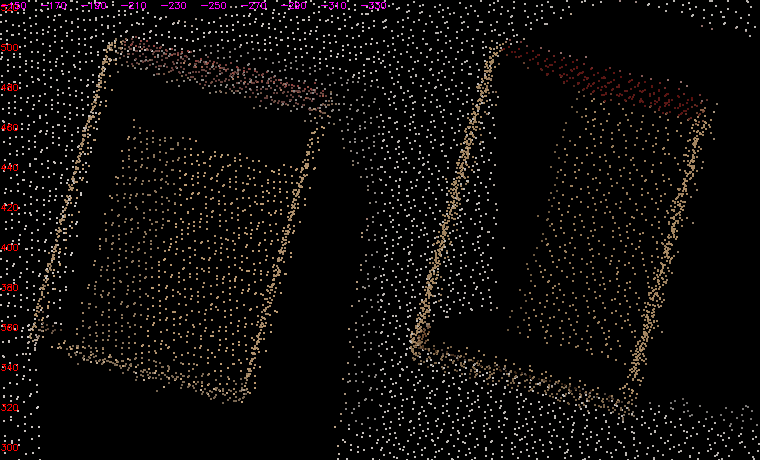

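View pics/td_sh.png

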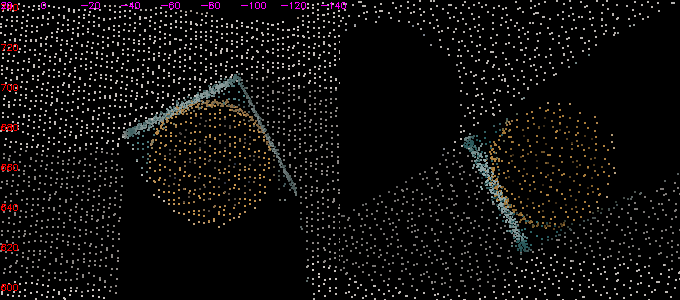

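```bash
cat >> h.py <<'E'
def normals(c,k=2):
    W=cloud(c); n=np.full_like(W,np.nan)
    a=W[k:-k,2*k:]-W[k:-k,:-2*k]; b=W[2*k:,k:-k]-W[:-2*k,k:-k]
    x=np.cross(b,a); x/=np.linalg.norm(x,axis=-1,keepdims=True); n[k:-k,k:-k]=x
    s=np.sign(((c['position']-W)*n).sum(-1,keepdims=True)); return W,n*s
def box(W,x0,x1,y0,y1,z0,z1): return (W[...,0]>x0)&(W[...,0]<x1)&(W[...,1]>y0)&(W[...,1]<y1)&(W[...,2]>z0)&(W[...,2]<z1)
E
python3 - <<'E'
from h import *
for n in ['scene0','side0']:
    W,N=normals(load(n),2)
    m=box(W,340,490,190,350,8,120)
    P=W[m];Q=N[m]
    print(n,len(P),'zmax',np.sort(P[:,2])[-5:].round(0))
    t=(abs(Q[:,2]-0.707)<0.12)
    az=np.degrees(np.arctan2(Q[:,1],Q[:,0]))
    h,e=np.histogram(az[t],36,(-180,180)); 
    print([(int(e[i]),h[i]) for i in range(36) if h[i]>10])
    for i in range(36):
        if h[i]>30:
            s=t&(az>e[i]-10)&(az<e[i]+20); 
            for it in range(3):
                nn=np.linalg.svd(P[s]-P[s].mean(0),full_matrices=False)[2][2]; nn*=np.sign(nn[2])
                s=s&(abs((P-P[s].mean(0))@nn)<4)
            print('  ',s.sum(),P[s].mean(0).round(1),nn.round(3),'az',np.degrees(np.arctan2(nn[1],nn[0])).round(1),P[s].min(0).round(0),P[s].max(0).round(0))
E
```

```text
scene0 962 zmax [79. 79. 80. 83. 83.]
[(-120, np.int64(37)), (-110, np.int64(20)), (60, np.int64(49)), (70, np.int64(31)), (100, np.int64(35))]
   42 [422.4 297.4  45.6] [-0.288 -0.27   0.919] az -136.9 [398. 228.  30.] [459. 310.  55.]
   80 [399.9 246.1  57.2] [0.233 0.604 0.762] az 68.9 [374. 221.  41.] [433. 271.  70.]
   74 [398.9 246.5  57.3] [0.23  0.604 0.763] az 69.1 [374. 221.  41.] [429. 271.  70.]
   11 [455.8 267.2  73.9] [-0.215  0.684  0.697] az 107.5 [449. 259.  65.] [461. 277.  79.]
side0 1801 zmax [82. 82. 83. 83. 84.]
[(-140, np.int64(18)), (-130, np.int64(45)), (-120, np.int64(85)), (-110, np.int64(75)), (-100, np.int64(24)), (40, np.int64(42)), (50, np.int64(68)), (60, np.int64(68)), (70, np.int64(73)), (80, np.int64(40)), (90, np.int64(27))]
   95 [423.5 294.4  43.5] [-0.251 -0.64   0.727] az -111.4 [393. 267.  26.] [452. 321.  60.]
   130 [424.6 293.6  43.4] [-0.254 -0.647  0.719] az -111.4 [393. 267.  24.] [452. 319.  59.]
   131 [424.5 292.7  42.5] [-0.256 -0.651  0.714] az -111.5 [396. 268.  23.] [449. 318.  59.]
   95 [406.  246.8  52.1] [0.29  0.628 0.722] az 65.2 [364. 220.  29.] [439. 270.  71.]
   157 [406.4 249.3  49.3] [0.289 0.635 0.716] az 65.6 [364. 220.  24.] [439. 274.  71.]
   168 [406.3 249.6  49.1] [0.288 0.626 0.725] az 65.3 [364. 225.  24.] [441. 271.  71.]
   170 [406.7 249.8  48.7] [0.281 0.639 0.716] az 66.3 [365. 224.  24.] [441. 278.  72.]
   104 [405.7 246.3  52.7] [0.282 0.622 0.73 ] az 65.6 [365. 223.  27.] [441. 269.  70.]
```

Run:
```python
from h import *
az=np.radians(67.5);X=np.array([np.cos(az),np.sin(az)]);Y=np.array([-X[1],X[0]])
for n in ['scene0','side0']:
    W=cloud(load(n)); m=box(W,330,490,190,360,6,120);P=W[m]
    xc=P[:,:2]@X-390.5; yc=P[:,:2]@Y
    print(n,'yc pct',np.percentile(yc,[0.5,2,50,98,99.5]).round(1),'xc',np.percentile(xc,[.5,2,98,99.5]).round(1))
    im=np.zeros((300,400,3),np.uint8)
    lo=-400
    col=cv2.applyColorMap(np.clip(P[:,2]*3,0,255).astype(np.uint8),cv2.COLORMAP_JET)[:,0]
    o=np.argsort(P[:,2])
    for a,b,c in zip(xc[o],yc[o],col[o]): cv2.circle(im,(int((a+80)*2.5),int((b+330)*2.5)),1,c.tolist(),-1)
    for k in range(-330,-220,20): cv2.putText(im,str(k),(0,int((k+330)*2.5)),0,.35,(255,255,255))
    for k in range(-80,80,20): cv2.putText(im,str(k),(int((k+80)*2.5),295),0,.35,(255,255,255))
    cv2.imwrite(f'pics/crad_{n}.png',im)
a=cv2.imread('pics/crad_scene0.png');b=cv2.imread('pics/crad_side0.png');cv2.imwrite('pics/crad.png',np.hstack([a,b]))
```

```text
scene0 yc pct [-323.3 -322.1 -294.1 -239.1 -237. ] xc [-52.5 -49.5  65.9  68.9]
side0 yc pct [-319.6 -316.9 -272.9 -235.6 -234.1] xc [-55.8 -48.3  64.4  67.3]
```

View pics/crad.png

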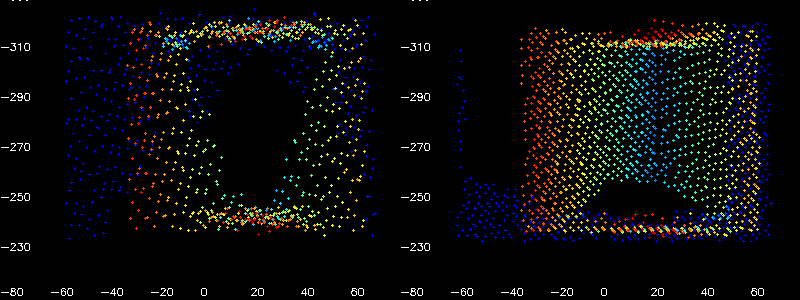

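Run:
```python
from h import *
for n in ['scene0','side0']:
    c=load(n);W,N=normals(c,2);F=c['frame'].astype(int)
    hsv=cv2.cvtColor(c['frame'],cv2.COLOR_RGB2HSV)
    # coaster
    m=(hsv[...,1]>70)&(hsv[...,0]<25)&box(W,370,510,-80,60,-5,14)
    cs=cv2.findContours(m.astype(np.uint8),cv2.RETR_EXTERNAL,cv2.CHAIN_APPROX_NONE)[0];cn=max(cs,key=cv2.contourArea)
    k=np.zeros(m.shape,np.uint8);cv2.drawContours(k,[cn],-1,1,-1)
    q=W[k>0];print(n,'coaster',((q.min(0)+q.max(0))/2).round(1),(q.max(0)-q.min(0)).round(0),q.mean(0).round(1))
    # cap top
    m=(hsv[...,1]>90)&box(W,590,730,-150,0,113,130); q=W[m]
    (cx,cy),r=cv2.minEnclosingCircle(q[:,:2].astype(np.float32)); print('cap',np.round([cx,cy,r],1),np.median(q[:,2]).round(1),q.mean(0).round(1))
    # table z
    q=W[box(W,300,700,-400,300,-15,4)];print('table z',np.median(q[:,2]).round(2))
    # shaker sides
    m=box(W,590,740,-150,20,10,85)&(abs(N[...,2])<0.25); az=np.degrees(np.arctan2(N[...,1],N[...,0]))
    h,e=np.histogram(az[m],36,(-180,180));print([(int(e[i]),int(h[i])) for i in range(36) if h[i]>15])
    for i in np.argsort(h)[-2:]:
        if h[i]<25: continue
        s=m&(abs((az-e[i]-5+180)%360-180)<25);P=W[s]
        for it in range(4):
            nn=np.linalg.svd(P[:,:2]-P[:,:2].mean(0),full_matrices=False)[2][1]
            P=P[abs((P[:,:2]-P[:,:2].mean(0))@nn)<5-it]
        a=np.degrees(np.arctan2(nn[1],nn[0]))%180
        t=(P[:,:2]-P[:,:2].mean(0))@np.array([-nn[1],nn[0]])
        print('  face',len(P),P.mean(0).round(1),'naz',a.round(2),'extent',t.min().round(1),t.max().round(1), 'mid',(P[:,:2].mean(0)+np.array([-nn[1],nn[0]])*(t.min()+t.max())/2).round(1))
```

```text
scene0 coaster [nan nan nan] [nan nan nan] [nan nan nan]
cap [658.4 -85.   31.9] 117.9 [660.5 -84.9 117.9]
table z 0.18
[(-80, 22), (-70, 89), (-60, 42), (10, 71), (20, 157), (30, 118), (70, 23)]
  face 332 [686.9 -70.6  47.9] naz 27.2 extent -30.2 27.4 mid [686.3 -69.3]
  face 337 [687.1 -70.8  48.1] naz 27.24 extent -29.5 27.3 mid [686.6 -69.8]
side0 coaster [nan nan nan] [nan nan nan] [nan nan nan]
cap [658.1 -84.8  32.6] 118.2 [656.  -83.5 118.1]
table z 0.06
[(-160, 18), (90, 19), (100, 54), (110, 105), (120, 66), (130, 33)]
  face 190 [642.2 -58.3  48.2] naz 117.54 extent -26.7 25.6 mid [642.7 -58.1]
  face 199 [641.9 -58.5  47.8] naz 117.41 extent -27.2 25.2 mid [642.7 -58.1]
```

Run:
```python
from h import *
for n in ['scene0','side0']:
    c=load(n);W,N=normals(c,2);hsv=cv2.cvtColor(c['frame'],cv2.COLOR_RGB2HSV)
    m=(hsv[...,1]>70)&(hsv[...,0]<25)&box(W,370,510,-80,60,-5,14)
    q=W[m]; med=np.median(q,0); q=q[np.linalg.norm(q[:,:2]-med[:2],axis=1)<60]
    (cx,cy),r=cv2.minEnclosingCircle(q[:,:2].astype(np.float32));print(n,'coaster',np.round([cx,cy,r],1),q.mean(0).round(1))
    m=box(W,300,520,-345,-145,15,100)
    P=W[m];Q=N[m]
    # floor plane
    s=abs(Q[:,2]-0.966)<0.03
    s&=abs((P[:,:2]-[412,-240])@np.array([.25,.97]))<40
    for it in range(4):
        nn=np.linalg.svd(P[s]-P[s].mean(0),full_matrices=False)[2][2];nn*=np.sign(nn[2]);s=s&(abs((P-P[s].mean(0))@nn)<3)
    print('floor',s.sum(),P[s].mean(0).round(1),nn.round(3),'az',np.degrees(np.arctan2(nn[1],nn[0])).round(2),'slope',np.degrees(np.arccos(nn[2])).round(2))
    az=np.radians(-14.);X=np.array([np.cos(az),np.sin(az)]);Y=np.array([-X[1],X[0]])
    # wall tops: height above floor plane 24..40
    hgt=(P-P[s].mean(0))@nn
    print('hgt pct',np.percentile(hgt,[90,97,99.5]).round(1))
    for azd in (-15,-14,-13,-12):
        az=np.radians(azd);X=np.array([np.cos(az),np.sin(az)]);Y=np.array([-X[1],X[0]])
        t=(hgt>30)&(hgt<39); y=P[t,:2]@Y; x=P[t,:2]@X
        print(azd,'y',np.percentile(y,[1,5,20,80,95,99]).round(1),'x',np.percentile(x,[1,99]).round(1))
```

```text
scene0 coaster [438.4 -11.4  47.5] [441.  -11.3   5.1]
floor 272 [ 391.1 -239.7   32.9] [ 0.249 -0.063  0.967] az -14.27 slope 14.87
hgt pct [36.2 42.4 45.9]
-15 y [-183.9 -183.3 -179.5  -70.3  -68.   -67.3] x [384.  538.8]
-14 y [-192.4 -191.3 -187.7  -78.3  -75.9  -74.5] x [380.9 536.9]
-13 y [-201.1 -199.4 -195.8  -86.5  -83.2  -81.3] x [377.9 534.9]
-12 y [-210.1 -208.  -204.1  -94.5  -90.8  -88.2] x [374.5 533.2]
side0 coaster [436.9 -11.9  49.1] [435.5  -9.5   5.1]
floor 180 [ 403.9 -256.5   28.8] [ 0.238 -0.075  0.968] az -17.58 slope 14.43
hgt pct [35.1 39.5 44. ]
-15 y [-187.5 -185.9 -181.8  -71.8  -69.8  -68.8] x [381.7 536. ]
-14 y [-196.2 -193.9 -189.7  -79.7  -77.7  -75.9] x [379.4 534.6]
-13 y [-205.  -201.9 -197.6  -87.7  -84.9  -82.9] x [376.2 533.1]
-12 y [-214.1 -210.2 -205.4  -95.5  -92.3  -90.1] x [372.7 531.4]
```

>>> drive_tool(
  steps=[
    {"delta_pos": [30, 26, 0], "yaw": 0.037, "hand": 94},
    {"delta_pos": [30, 26, 0], "yaw": 0.037, "hand": 94},
    {"delta_pos": [30, 26, 0], "yaw": 0.037, "hand": 94},
    {"delta_pos": [30, 26, 0], "yaw": 0.037, "hand": 94},
    {"delta_pos": [30, 26, 0], "yaw": 0.037, "hand": 94},
  ],
  squeeze=20,
)

```text
clock: 0.57
eef_pos: [310.3, -394.9, 199.9]
eef_rot: [-3.141, 0.0, 0.48]
wrist_force: [1.4, -1.4, 1.0]
finger_gap: 94.0
```

>>> drive_tool(
  steps=[
    {"delta_pos": [30, 26, 0], "yaw": 0, "hand": 94},
    {"delta_pos": [30, 26, 0], "yaw": 0, "hand": 94},
    {"delta_pos": [30, 26, 0], "yaw": 0, "hand": 94},
    {"delta_pos": [30, 26, 0], "yaw": 0, "hand": 94},
    {"delta_pos": [30, 26, 0], "yaw": 0, "hand": 94},
  ],
)

```text
clock: 0.98
eef_pos: [460.4, -264.8, 200.0]
eef_rot: [3.142, 0.0, 0.479]
wrist_force: [-0.2, -0.9, 0.1]
finger_gap: 94.0
```

>>> drive_tool(
  steps=[
    {"delta_pos": [30, 26, 0], "yaw": 0, "hand": 94},
    {"delta_pos": [30, 26, 0], "yaw": 0, "hand": 94},
    {"delta_pos": [30, 26, 0], "yaw": 0, "hand": 94},
    {"delta_pos": [30, 26, 0], "yaw": 0, "hand": 94},
    {"delta_pos": [30, 26, 0], "yaw": 0, "hand": 94},
  ],
)

```text
clock: 1.4
eef_pos: [610.4, -134.7, 199.7]
eef_rot: [-3.141, 0.0, 0.479]
wrist_force: [0.2, -0.5, 0.3]
finger_gap: 94.2
```

>>> drive_tool(
  steps=[
    {"delta_pos": [28, 27, 0], "yaw": 0, "hand": 94},
    {"delta_pos": [28.7, 27.4, 0], "yaw": 0, "hand": 94},
    {"delta_pos": [0, 0, 0], "yaw": 0, "hand": 94},
  ],
)

```text
clock: 1.65
eef_pos: [668.7, -76.9, 198.2]
eef_rot: [-3.14, 0.001, 0.483]
wrist_force: [0.6, 0.7, 0.4]
finger_gap: 94.1
```

Run:
```python
from h import *
c=snap('wrist','w1'); s=manip.read_state();print(s['eef_pos'],s['eef_rot'],c['position'])
W=cloud(c);hsv=cv2.cvtColor(c['frame'],cv2.COLOR_RGB2HSV)
m=(hsv[...,1]>90)&box(W,590,730,-150,0,105,130); q=W[m]
(cx,cy),r=cv2.minEnclosingCircle(q[:,:2].astype(np.float32)); print('cap',np.round([cx,cy,r],1),np.median(q[:,2]).round(1))
```

```text
[667.13127105 -79.27950419 198.27862998] [-3.14029206e+00  1.31959640e-03  4.82435123e-01] [730.80439399 -43.45629921 382.68049707]
cap [659.3 -84.9  31.2] 117.9
```

View pics/w1.png

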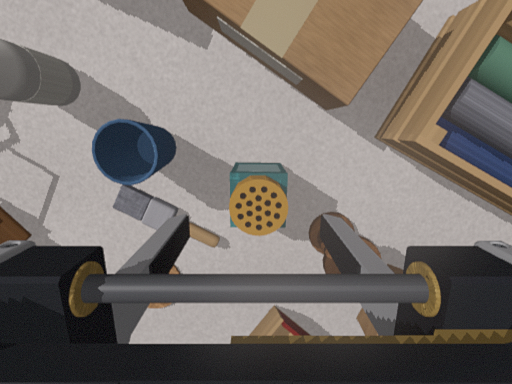

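Run:
```python
from h import *
for n in ['scene0','side0','w1']:
    W=cloud(load(n)).reshape(-1,3); j=np.radians(27.6)
    d=W-[667,-79,0]; p=d[:,0]*np.cos(j)+d[:,1]*np.sin(j); l=-d[:,0]*np.sin(j)+d[:,1]*np.cos(j)
    m=(abs(p)<140)&(abs(l)<130)&(W[:,2]>30)&(W[:,2]<180)&(np.hypot(p+10,l)>50)
    if n=='w1': m&=W[:,2]<130
    for z0 in (30,70,130):
        k=m&(W[:,2]>z0)&(W[:,2]<z0+40); 
        if k.sum(): i=np.argsort(np.maximum(abs(p[k])-37,abs(l[k])-88))[:3]; print(n,z0,k.sum(),np.c_[p[k],l[k],W[k,2]][i].round(0).tolist())
```

```text
scene0 30 275 [[49.0, 110.0, 69.0], [45.0, 110.0, 57.0], [54.0, 110.0, 54.0]]
scene0 70 925 [[-52.0, -101.0, 100.0], [-53.0, -104.0, 100.0], [-53.0, -102.0, 92.0]]
side0 30 488 [[45.0, 109.0, 66.0], [48.0, 110.0, 67.0], [48.0, 111.0, 38.0]]
side0 70 716 [[45.0, 107.0, 93.0], [53.0, 108.0, 94.0], [-54.0, -108.0, 99.0]]
w1 30 967 [[42.0, 109.0, 68.0], [43.0, 109.0, 67.0], [41.0, 109.0, 68.0]]
w1 70 3621 [[45.0, 107.0, 93.0], [41.0, 107.0, 94.0], [42.0, 107.0, 90.0]]
```

>>> drive_tool(
  steps=[
    {"delta_pos": [0, 0, -35], "yaw": 0, "hand": 94},
    {"delta_pos": [0, 0, -35], "yaw": 0, "hand": 94},
    {"delta_pos": [0, 0, 0], "yaw": 0, "hand": 94},
  ],
)

```text
clock: 1.95
eef_pos: [662.6, -82.3, 122.9]
eef_rot: [-3.135, 0.008, 0.478]
wrist_force: [-1.3, 0.6, -1.1]
finger_gap: 93.9
```

>>> drive_tool(
  steps=[
    {"delta_pos": [0, 0, -25], "yaw": 0, "hand": 94},
    {"delta_pos": [0, 0, -25], "yaw": 0, "hand": 94},
    {"delta_pos": [0, 0, -18], "yaw": 0, "hand": 94},
    {"delta_pos": [0, 0, 0], "yaw": 0, "hand": 94},
  ],
)

```text
clock: 2.28
eef_pos: [664.3, -82.6, 59.7]
eef_rot: [-3.139, 0.004, 0.478]
wrist_force: [-0.0, 0.1, -0.3]
finger_gap: 93.8
```

>>> drive_tool(
  steps=[
    {"delta_pos": [3.5, 1.8, 0], "yaw": 0, "hand": 94},
    {"delta_pos": [0, 0, 0], "yaw": 0, "hand": 60},
    {"delta_pos": [0, 0, 0], "yaw": 0, "hand": 60},
    {"delta_pos": [0, 0, 0], "yaw": 0, "hand": 60},
    {"delta_pos": [0, 0, 0], "yaw": 0, "hand": 60},
  ],
  squeeze=15,
)

```text
clock: 2.7
eef_pos: [669.8, -80.3, 63.0]
eef_rot: [3.141, -0.001, 0.479]
wrist_force: [-0.5, -0.2, -0.3]
finger_gap: 70.4
```

>>> drive_tool(
  steps=[
    {"delta_pos": [0, 0, 0], "yaw": 0, "hand": 60},
    {"delta_pos": [0, 0, 0], "yaw": 0, "hand": 60},
    {"delta_pos": [0, 0, 0], "yaw": 0, "hand": 60},
  ],
)

```text
clock: 2.95
eef_pos: [669.7, -80.3, 62.6]
eef_rot: [3.141, -0.001, 0.479]
wrist_force: [-1.2, -0.8, 5.3]
finger_gap: 63.7
```

>>> drive_tool(
  steps=[
    {"delta_pos": [0, 0, 10], "yaw": 0, "hand": 60},
    {"delta_pos": [0, 0, 25], "yaw": 0, "hand": 60},
    {"delta_pos": [0, 0, 35], "yaw": 0, "hand": 60},
    {"delta_pos": [0, 0, 35], "yaw": 0, "hand": 60},
    {"delta_pos": [0, 0, 35], "yaw": 0, "hand": 60},
  ],
)

```text
clock: 3.37
eef_pos: [668.9, -80.1, 203.5]
eef_rot: [-3.141, 0.001, 0.479]
wrist_force: [0.5, -0.3, -4.1]
finger_gap: 63.5
```

Run:
```python
from h import *
print(manip.read_state()['wrist_force'])
snap('side','sd1'); crop('sd1','sd1c',130,330,60,260,3)
```

```text
[ 0.50061611 -0.32871157 -4.11353874]
```

View pics/sd1c.png

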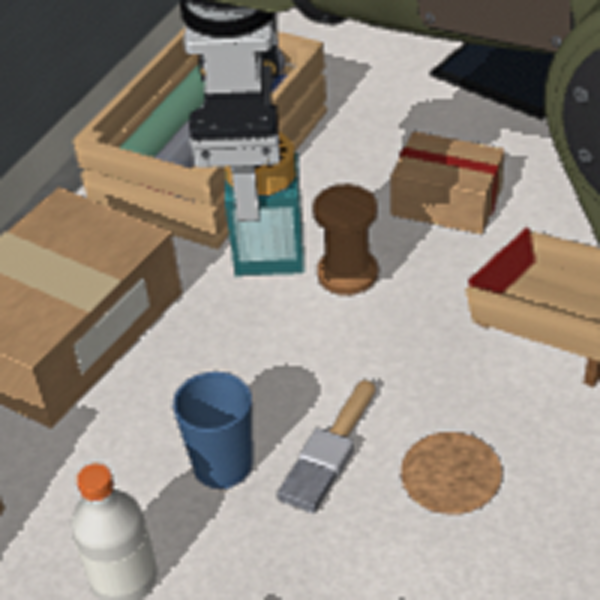

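>>> drive_tool(
  steps=[
    {"delta_pos": [-15, 23, 0], "yaw": 0.07, "hand": 60},
    {"delta_pos": [-22, 34, 0], "yaw": 0.07, "hand": 60},
    {"delta_pos": [-22, 34, 0], "yaw": 0.07, "hand": 60},
    {"delta_pos": [-22, 34, 0], "yaw": 0.07, "hand": 60},
    {"delta_pos": [-22, 34, 0], "yaw": 0.07, "hand": 60},
  ],
)

```text
clock: 3.83
eef_pos: [564.8, 80.0, 201.8]
eef_rot: [-3.141, 0.0, 0.832]
wrist_force: [0.1, 0.7, -2.8]
finger_gap: 63.5
```

>>> drive_tool(
  steps=[
    {"delta_pos": [-22, 34, 0], "yaw": 0.07, "hand": 60},
    {"delta_pos": [-22, 34, 0], "yaw": 0.07, "hand": 60},
    {"delta_pos": [-22, 34, 0], "yaw": 0.07, "hand": 60},
    {"delta_pos": [-22, 34, 0], "yaw": 0.07, "hand": 60},
    {"delta_pos": [-22, 34, 0], "yaw": 0.069, "hand": 60},
  ],
)

```text
clock: 4.25
eef_pos: [454.8, 250.0, 202.0]
eef_rot: [-3.141, 0.0, 1.181]
wrist_force: [1.1, -0.2, -2.9]
finger_gap: 64.0
```

>>> drive_tool(
  steps=[
    {"delta_pos": [-20, 31, 0], "yaw": 0, "hand": 60},
    {"delta_pos": [-12, 16, 0], "yaw": 0, "hand": 60},
    {"delta_pos": [0, 0, 0], "yaw": 0, "hand": 60},
  ],
)

```text
clock: 4.5
eef_pos: [422.0, 298.5, 202.0]
eef_rot: [-3.141, -0.0, 1.182]
wrist_force: [-0.6, -1.0, -2.7]
finger_gap: 63.7
```

Run:
```python
from h import *
s=manip.read_state();print(s['eef_pos'],s['eef_rot'],s['wrist_force'],s['joints'])
snap('side','sd2'); crop('sd2','sd2c',150,400,130,380,3)
```

```text
[422.0024834  298.47319063 202.03777635] [-3.14072661e+00 -7.68654163e-05  1.18161775e+00] [-0.62840367 -1.02933301 -2.68195417] [5.44328953e-01 2.24641586e-01 1.61089880e+00 7.68467413e-04
 1.30650587e+00 9.33306581e-01]
```

View pics/sd2c.png

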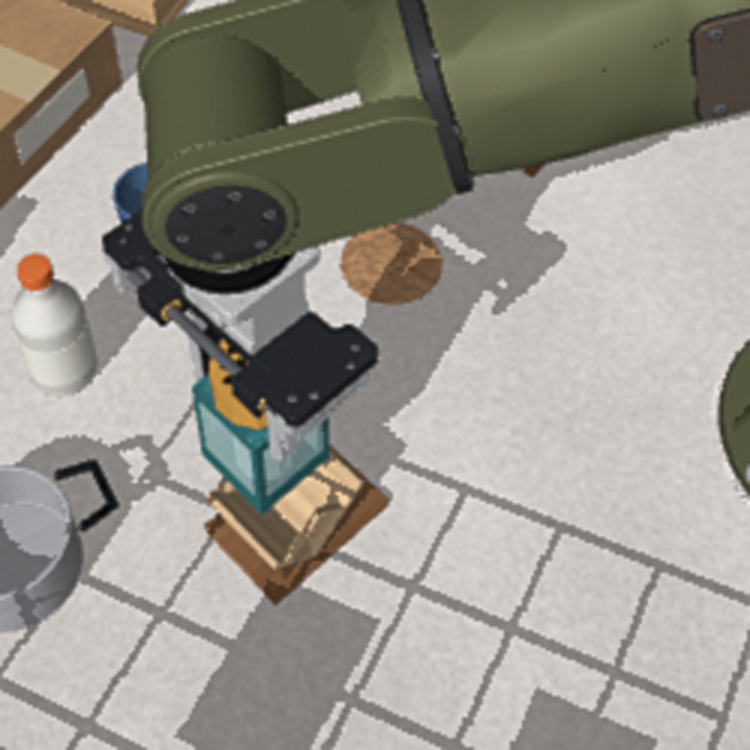

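>>> drive_tool(
  steps=[
    {"delta_pos": [2, -2, 0], "yaw": 0, "hand": 60},
    {"delta_pos": [0, 0, -20], "yaw": 0, "hand": 60},
    {"delta_pos": [0, 0, -10], "yaw": 0, "hand": 60},
    {"delta_pos": [0, 0, 0], "yaw": 0, "hand": 60},
  ],
  squeeze=8,
)

```text
clock: 4.88
eef_pos: [426.1, 292.3, 169.6]
eef_rot: [-3.139, 0.003, 1.176]
wrist_force: [-0.3, -0.7, -3.6]
finger_gap: 64.2
```

```bash
cat >> h.py <<'E'
XC=np.array([.3827,.9239]);YC=np.array([-.9239,.3827])
def crad(p):
    "world -> cradle frame"
    p=np.atleast_2d(p); d=p[:,:2]-[406.9,254.6]
    return np.c_[d@XC,d@YC,p[:,2]]
def sideview(name,fn,yl=(-60,60)):
    "x_c,z picture of cloud near the cradle"
    c=snap(name,fn);W=cloud(c);m=np.isfinite(W[...,0]);P=crad(W[m]);F=c['frame'][m]
    k=(abs(P[:,0])<150)&(P[:,1]>yl[0])&(P[:,1]<yl[1])&(P[:,2]<250)&(P[:,2]>-5)
    im=np.zeros((510,600,3),np.uint8)
    for a,f in zip(P[k],F[k]): cv2.circle(im,(int((a[0]+150)*2),int((250-a[2])*2)),1,f[::-1].tolist(),-1)
    S=lambda x,z:(int((x+150)*2),int((250-z)*2))
    cv2.line(im,S(22.4,22.4),S(-27,72),(255,255,0),1);cv2.line(im,S(22.4,22.4),S(60,60),(255,255,0),1)
    cv2.imwrite('pics/'+fn+'v.png',im)
E
python3 - <<'E'
from h import *
s=manip.read_state();print(s['eef_pos'],crad(s['eef_pos']),s['wrist_force'],s['finger_gap'])
sideview('side','sd3')
E
```

```text
[426.12468187 292.31466321 169.60992328] [[ 42.20186309  -3.32828197 169.60992328]] [-0.2715316  -0.69756887 -3.5759339 ] 64.22919736307684
```

View pics/sd3v.png

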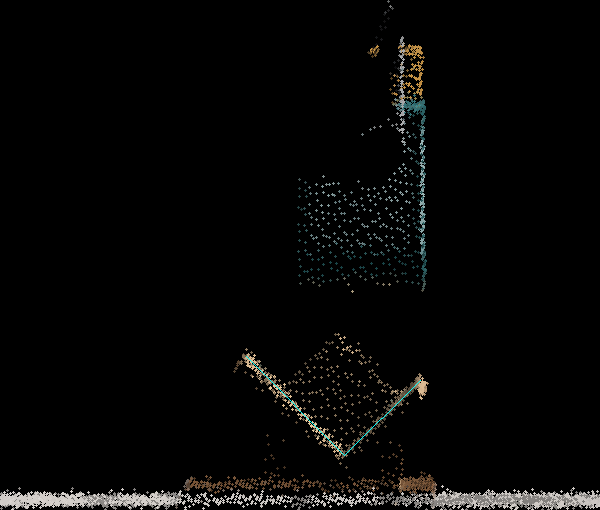

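>>> drive_tool(
  steps=[
    {"delta_pos": [-4, -5, -10], "yaw": 0, "hand": 60},
    {"delta_pos": [-3.8, -5, -15], "yaw": 0, "hand": 60},
    {"delta_pos": [0, 0, -15], "yaw": 0, "hand": 60},
    {"delta_pos": [0, 0, 0], "yaw": 0, "hand": 60},
  ],
)

```text
clock: 5.27
eef_pos: [418.1, 282.8, 130.4]
eef_rot: [-3.14, 0.002, 1.177]
wrist_force: [-0.8, -0.6, -3.5]
finger_gap: 63.7
```

Run:
```python
from h import *
s=manip.read_state();print(s['eef_pos'],crad(s['eef_pos']),s['eef_rot'],s['wrist_force'],s['finger_gap'])
```

```text
[418.0983309  282.84008511 130.37132902] [[ 30.37661587   0.46134265 130.37132902]] [-3.13971031e+00  2.45216855e-03  1.17700075e+00] [-0.79287287 -0.62469548 -3.46334409] 63.748170573191516
```

>>> drive_tool(
  steps=[
    {"delta_pos": [0, 0, -6], "yaw": 0, "hand": 60},
    {"delta_pos": [0, 0, -5], "yaw": 0, "hand": 60},
    {"delta_pos": [-2, -5, 1], "yaw": 0, "hand": 60},
    {"delta_pos": [-2, -5, 2], "yaw": 0, "hand": 60},
    {"delta_pos": [-2, -5, 2], "yaw": 0, "hand": 60},
  ],
)

```text
clock: 5.68
eef_pos: [412.7, 268.4, 126.7]
eef_rot: [3.141, -0.001, 1.178]
wrist_force: [0.4, 0.9, -2.3]
finger_gap: 63.9
```

Run:
```python
from h import *
s=manip.read_state();print(s['eef_pos'],crad(s['eef_pos']),s['eef_rot'],s['wrist_force'],s['finger_gap'])
sideview('side','sd4')
```

```text
[412.68713782 268.42628684 126.72076824] [[ 1.49888441e+01 -5.54166542e-02  1.26720768e+02]] [ 3.14112672e+00 -6.37245117e-04  1.17791415e+00] [ 0.42135639  0.92036941 -2.27453548] 63.89155240724355
```

View pics/sd4v.png

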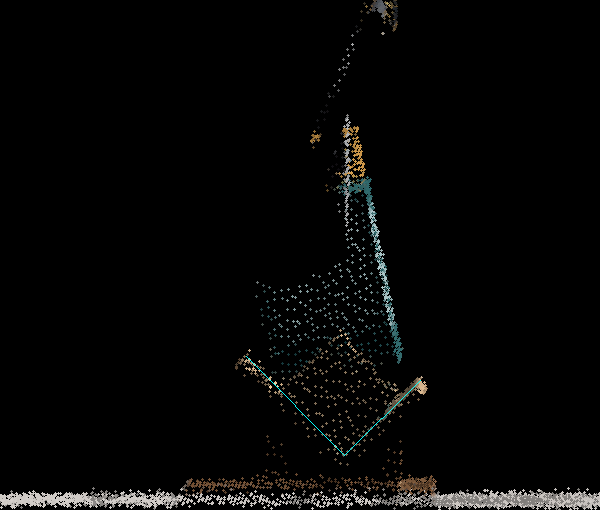

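>>> drive_tool(
  steps=[
    {"delta_pos": [-1.9, -4.6, 2], "yaw": 0, "hand": 60},
    {"delta_pos": [-1.9, -4.6, 1.5], "yaw": 0, "hand": 60},
    {"delta_pos": [-2.5, -6.2, 1], "yaw": 0, "hand": 60},
    {"delta_pos": [-2.6, -6.2, 1], "yaw": 0, "hand": 60},
    {"delta_pos": [-2, -4.6, 0], "yaw": 0, "hand": 60},
  ],
)

```text
clock: 6.15
eef_pos: [401.6, 241.9, 131.8]
eef_rot: [3.141, -0.0, 1.178]
wrist_force: [-0.2, 0.8, -0.4]
finger_gap: 63.7
```

Run:
```python
from h import *
s=manip.read_state();print(s['eef_pos'],crad(s['eef_pos']),s['eef_rot'],s['wrist_force'],s['finger_gap'])
sideview('side','sd5')
```

```text
[401.58665453 241.88996085 131.76706729] [[-1.37762225e+01  4.48678927e-02  1.31767067e+02]] [ 3.14125845e+00 -3.40063701e-04  1.17765761e+00] [-0.17118508  0.7791798  -0.42729412] 63.73499439909317
```

View pics/sd5v.png

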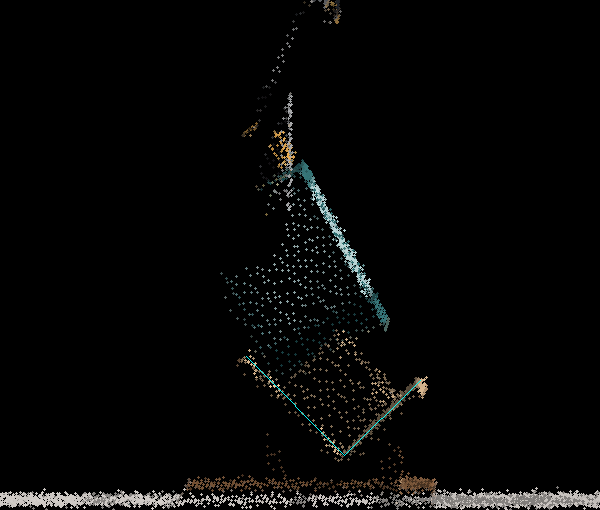

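>>> drive_tool(
  steps=[
    {"delta_pos": [-2.3, -5.5, 0], "yaw": 0, "hand": 60},
    {"delta_pos": [-2.3, -5.5, -0.5], "yaw": 0, "hand": 60},
    {"delta_pos": [-2.3, -5.5, -1], "yaw": 0, "hand": 60},
    {"delta_pos": [0, 0, 0], "yaw": 0, "hand": 60},
  ],
)

```text
clock: 6.53
eef_pos: [394.4, 225.1, 129.6]
eef_rot: [-3.141, 0.001, 1.177]
wrist_force: [0.2, 0.2, -2.3]
finger_gap: 63.8
```

Run:
```python
from h import *
s=manip.read_state();print(s['eef_pos'],crad(s['eef_pos']),s['eef_rot'],s['wrist_force'],s['finger_gap'])
sideview('side','sd6')
```

```text
[394.35834071 225.13051969 129.64838478] [[-32.02654587   0.3092689  129.64838478]] [-3.14120218e+00  7.01339041e-04  1.17742021e+00] [ 0.17390872  0.23676755 -2.30350654] 63.79729858366341
```

View pics/sd6v.png

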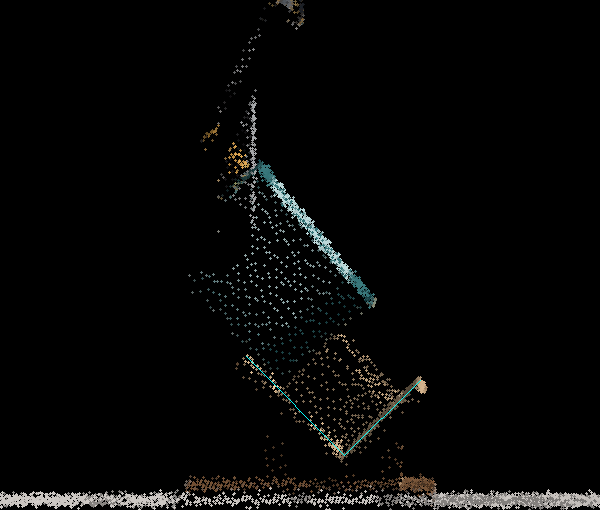

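>>> drive_tool(
  steps=[
    {"delta_pos": [1, 2, -7], "yaw": 0, "hand": 60},
    {"delta_pos": [2.1, 5.2, -6.5], "yaw": 0, "hand": 60},
    {"delta_pos": [2.1, 5.2, -6.5], "yaw": 0, "hand": 60},
    {"delta_pos": [2.1, 5.2, -6], "yaw": 0, "hand": 60},
    {"delta_pos": [0, 0, 0], "yaw": 0, "hand": 60},
  ],
)

```text
clock: 7.0
eef_pos: [401.9, 244.4, 102.3]
eef_rot: [-3.14, 0.001, 1.178]
wrist_force: [0.3, 2.2, -4.0]
finger_gap: 63.8
```

Run:
```python
from h import *
s=manip.read_state();print(s['eef_pos'],crad(s['eef_pos']),s['eef_rot'],s['wrist_force'],s['finger_gap'])
sideview('side','sd7')
```

```text
[401.93014363 244.43863815 102.28861839] [[-11.29004625   0.70289712 102.28861839]] [-3.14015429e+00  1.49235435e-03  1.17847678e+00] [ 0.30232331  2.15736761 -4.02078905] 63.784948679225906
```

View pics/sd7v.png

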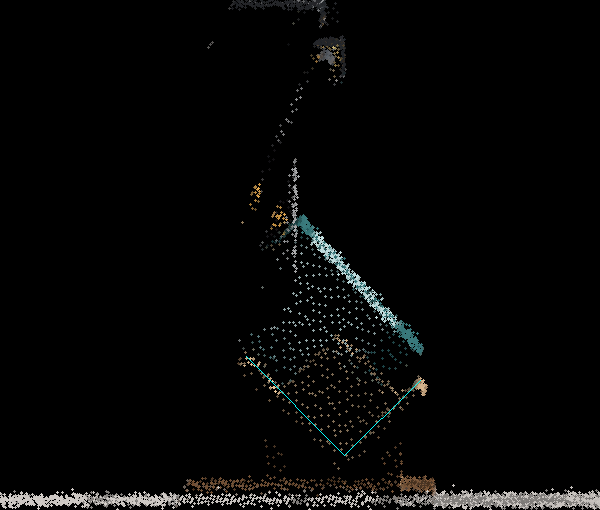

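>>> drive_tool(
  steps=[
    {"delta_pos": [1.5, 3.7, -5], "yaw": 0, "hand": 60},
    {"delta_pos": [1.5, 3.7, -5], "yaw": 0, "hand": 60},
    {"delta_pos": [0.8, 1.8, -2], "yaw": 0, "hand": 60},
    {"delta_pos": [0, 0, 0], "yaw": 0, "hand": 60},
  ],
)

```text
clock: 7.38
eef_pos: [406.0, 253.0, 91.5]
eef_rot: [-3.141, 0.001, 1.178]
wrist_force: [-0.0, 0.0, -3.8]
finger_gap: 64.4
```

Run:
```python
from h import *
s=manip.read_state();print(s['eef_pos'],crad(s['eef_pos']),s['eef_rot'],s['wrist_force'],s['finger_gap'])
sideview('side','sd8')
```

```text
[405.96279351 253.00985052  91.51278525] [[-1.82780803  0.25733487 91.51278525]] [-3.14133928e+00  6.87929948e-04  1.17793412e+00] [-0.01078309  0.02492455 -3.80884789] 64.38954957355138
```

View pics/sd8v.png

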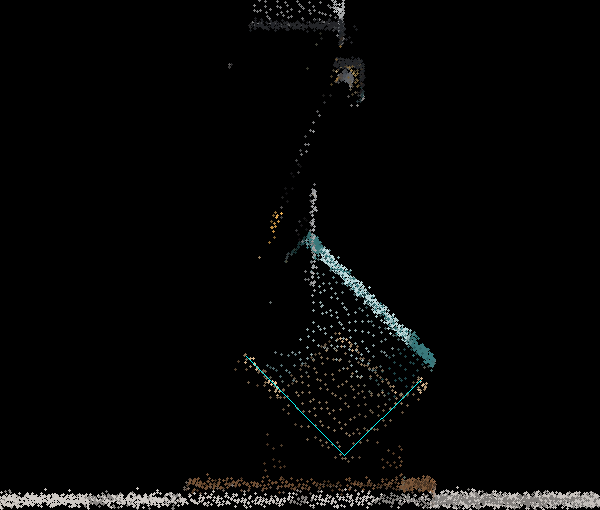

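>>> drive_tool(
  steps=[
    {"delta_pos": [0, 0, 0], "yaw": 0, "hand": 74},
    {"delta_pos": [0, 0, 0], "yaw": 0, "hand": 84},
    {"delta_pos": [0, 0, 0], "yaw": 0, "hand": 88},
    {"delta_pos": [0, 0, 0], "yaw": 0, "hand": 88},
  ],
)

```text
clock: 7.77
eef_pos: [406.1, 252.9, 92.1]
eef_rot: [3.141, -0.0, 1.178]
wrist_force: [-0.7, 0.3, 0.5]
finger_gap: 86.1
```

>>> drive_tool(
  steps=[
    {"delta_pos": [0, 0, 20], "yaw": 0, "hand": 90},
    {"delta_pos": [0, 0, 30], "yaw": 0, "hand": 90},
    {"delta_pos": [0, 0, 30], "yaw": 0, "hand": 90},
    {"delta_pos": [0, 0, 30], "yaw": 0, "hand": 90},
  ],
)

```text
clock: 8.1
eef_pos: [405.7, 252.7, 203.4]
eef_rot: [-3.142, 0.0, 1.178]
wrist_force: [-0.4, 0.3, 0.5]
finger_gap: 90.3
```

Run:
```python
from h import *
s=manip.read_state();print(s['eef_pos'],crad(s['eef_pos']),s['eef_rot'],s['wrist_force'],s['finger_gap'])
sideview('side','sd9')
sideview('scene','sc9'); snap('wrist','w9')
a=cv2.imread('pics/sd9v.png')[100:,100:];b=cv2.imread('pics/sc9v.png')[100:,100:];cv2.imwrite('pics/v9.png',cv2.resize(np.hstack([a,b]),None,fx=.8,fy=.8))
```

```text
[405.7379831  252.74237826 203.40437921] [[ -2.16096059   0.36267558 203.40437921]] [-3.14150310e+00  3.54809365e-05  1.17769707e+00] [-0.40859837  0.25754647  0.51638847] 90.27523064105596
```

View pics/v9.png

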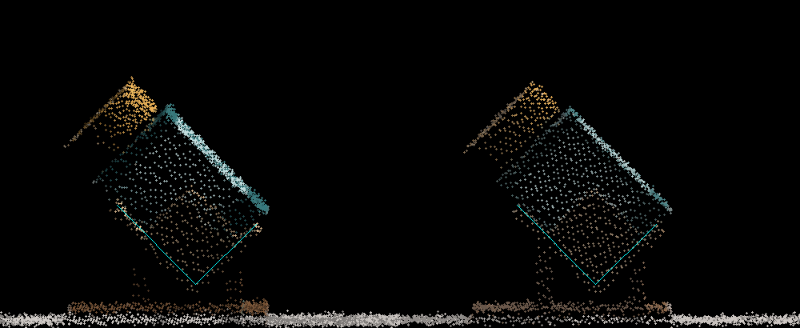

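View pics/w9.png

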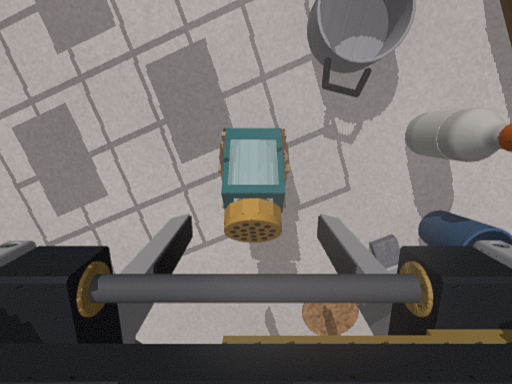

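Run:
```python
from h import *
for n in ['sd9','sc9','w9']:
    c=load(n);W=cloud(c);hsv=cv2.cvtColor(c['frame'],cv2.COLOR_RGB2HSV)
    m=np.isfinite(W[...,0])&(hsv[...,1]>100)&(hsv[...,0]>10)&(hsv[...,0]<28);P=crad(W[m]);P=P[(abs(P[:,0])<110)&(abs(P[:,1])<50)&(P[:,2]>90)&(P[:,2]<180)]
    al=(-(P[:,0]-45)+(P[:,2]-45))/2**.5; pe=((P[:,0]-45)+(P[:,2]-45))/2**.5
    print(n,len(P),'along pct',np.percentile(al,[2,50,90,98]).round(1),'perp',np.percentile(pe,[1,50,99]).round(1),'lat',np.percentile(P[:,1],[1,50,99]).round(1))
    m=np.isfinite(W[...,0])&(hsv[...,0]>80)&(hsv[...,0]<100)&(hsv[...,1]>60);P=crad(W[m]);P=P[(abs(P[:,0])<110)&(abs(P[:,1])<50)&(P[:,2]>40)&(P[:,2]<150)]
    al=(-(P[:,0]-45)+(P[:,2]-45))/2**.5; pe=((P[:,0]-45)+(P[:,2]-45))/2**.5
    print('  body along',np.percentile(al,[1,50,99]).round(1),'perp',np.percentile(pe,[1,50,97]).round(1),'lat',np.percentile(P[:,1],[1,50,99]).round(1))
```

```text
sd9 386 along pct [ 92.7 110.2 118.5 119.3] perp [-20.4  19.7  30. ] lat [-25.7   9.5  32.8]
  body along [ 1.4 53.7 91.2] perp [-26.9  31.4  34.6] lat [-30.6  16.   34.7]
sc9 176 along pct [ 94.  107.5 116.6 117.6] perp [-23.7  13.9  30.6] lat [-31.  -22.3  21.1]
  body along [ 1.3 44.6 89.7] perp [-29.7  32.7  35.2] lat [-33.6 -21.9  30.7]
w9 1969 along pct [ 93.1 112.5 117.2 117.6] perp [-24.9  21.   29.7] lat [-27.6   1.5  30.3]
  body along [ 0.2 55.3 89.5] perp [18.4 33.2 34.3] lat [-31.1   2.8  32.4]
```

>>> drive_tool(
  steps=[
    {"delta_pos": [-4, -9, -8], "yaw": -0.05, "hand": 90},
    {"delta_pos": [-4, -9, -16], "yaw": -0.05, "hand": 90},
    {"delta_pos": [-3, -8.8, -16], "yaw": -0.05, "hand": 90},
    {"delta_pos": [0, 0, -16], "yaw": -0.05, "hand": 84},
    {"delta_pos": [0, 0, -16], "yaw": -0.05, "hand": 76},
  ],
  squeeze=8,
)

```text
clock: 8.67
eef_pos: [394.3, 225.4, 128.2]
eef_rot: [-3.141, 0.001, 0.925]
wrist_force: [0.7, 0.1, 0.1]
finger_gap: 80.2
```

>>> drive_tool(
  steps=[
    {"delta_pos": [0, 0, 0], "yaw": 0, "hand": 72},
  ],
)

```text
clock: 8.75
eef_pos: [393.3, 225.1, 126.5]
eef_rot: [-3.139, 0.005, 0.925]
wrist_force: [-0.7, -0.2, -1.1]
finger_gap: 74.6
```

```bash
cat >> h.py <<'E'
A=np.array([-.70711,0,.70711]);B=np.array([.70711,0,.70711])
def captop(name,fn,along=118,k=6):
    "rectified cap top: cols = y_c (+-40), rows = perp from +40 down to -40, k px/mm ; seen from outside along -a"
    c=snap(name,fn)
    y,p=np.meshgrid(np.linspace(-40,40,80*k),np.linspace(40,-40,80*k))
    # seen from outside looking along -a with b up: right = b x a... use right = -y? a=out, up=b, right = up x out
    r=np.cross(B,A)
    G=np.array([45,0,45])+along*A+p[...,None]*B+y[...,None]*r
    Wd=np.concatenate([np.array([406.9,254.6])+G[...,0:1]*XC+G[...,1:2]*YC,G[...,2:3]],-1)
    q=proj(c,Wd.reshape(-1,3)).reshape(*y.shape,2).astype(np.float32)
    im=cv2.remap(c['frame'][...,::-1].copy(),q[...,0],q[...,1],cv2.INTER_CUBIC)
    cv2.imwrite('pics/'+fn+'t.png',im); return im
def st():
    s=manip.read_state();print('tcp',s['eef_pos'].round(1),'cr',crad(s['eef_pos']).round(1)[0],'yaw',s['eef_rot'].round(3)[2],'F',s['wrist_force'].round(1),'M',s['moment'].round(2),'gap',s['finger_gap'].round(1),'t',s['clock'])
E
python3 - <<'E'
from h import *
st(); print(np.cross(B,A))
a=captop('wrist','w10');b=captop('side','sd10')
cv2.imwrite('pics/t10.png',cv2.resize(np.hstack([a,b]),None,fx=.8,fy=.8))
E
```

```text
Traceback (most recent call last):
  File "h.py", line 66, in st
    s=manip.read_state();print('tcp',s['eef_pos'].round(1),'cr',crad(s['eef_pos']).round(1)[0],'yaw',s['eef_rot'].round(3)[2],'F',s['wrist_force'].round(1),'M',s['moment'].round(2),'gap',s['finger_gap'].round(1),'t',s['clock'])
                                                                                                                                                                                           ^^^^^^^^^^^^^^^^^^^^^
AttributeError: 'float' object has no attribute 'round'
```

```bash
sed -i "s/s\['finger_gap'\].round(1)/round(s['finger_gap'],1)/" h.py
python3 - <<'E'
from h import *
st(); print(np.cross(B,A))
a=captop('wrist','w10');b=captop('side','sd10')
cv2.imwrite('pics/t10.png',cv2.resize(np.hstack([a,b]),None,fx=.8,fy=.8))
E
```

```text
tcp [393.3 225.1 126.5] cr [-32.4   1.3 126.5] yaw 0.925 F [-0.7 -0.2 -1.1] M [-0.01 -0.07  0.01] gap 74.6 t 8.75
[ 0.        -1.0000091  0.       ]
```

View pics/t10.png

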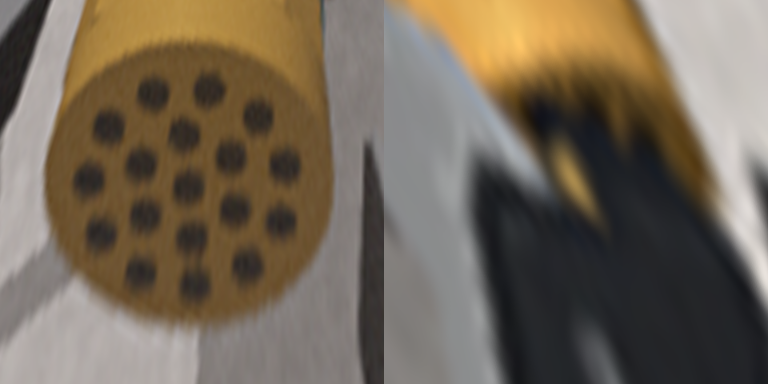

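View pics/w10.png

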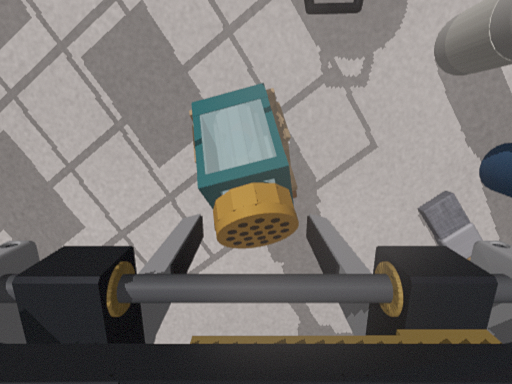

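>>> drive_tool(
  steps=[
    {"delta_pos": [0.8, 0, 4.5], "yaw": 0, "hand": 72},
    {"delta_pos": [0, 0, 0], "yaw": 0, "hand": 55},
    {"delta_pos": [0, 0, 0], "yaw": 0, "hand": 55},
    {"delta_pos": [0, 0, 0], "yaw": 0, "hand": 55},
    {"delta_pos": [0, 0, 0], "yaw": 0, "hand": 55},
  ],
)

```text
clock: 9.27
eef_pos: [395.8, 226.1, 134.7]
eef_rot: [3.141, -0.0, 0.928]
wrist_force: [-0.5, -0.1, 0.7]
finger_gap: 55.2
```

Run:
```python
from h import *
st()
captop('wrist','w11')
```

```text
tcp [395.8 226.1 134.7] cr [-30.5  -0.7 134.7] yaw 0.928 F [-0.5 -0.1  0.7] M [-0.06 -0.03 -0.04] gap 55.2 t 9.2667
```

View pics/w11t.png

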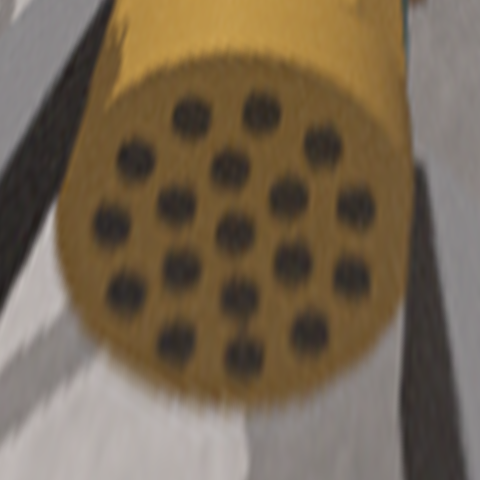

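Run:
```python
from h import *
snap('side','sd11'); snap('scene','sc11')
crop('sd11','a',190,310,230,330,3); crop('w11','b',170,340,150,290,3); crop('sc11','c2',290,390,110,200,4)
a=[cv2.imread(f'pics/{x}.png') for x in 'ab']+[cv2.imread('pics/c2.png')]
h=max(x.shape[0] for x in a); o=np.hstack([cv2.copyMakeBorder(x,0,h-x.shape[0],0,4,0) for x in a]); print(o.shape)
cv2.imwrite('pics/t11.png',cv2.resize(o,None,fx=.62,fy=.62))
sideview('scene','sc11b')
```

```text
(420, 1282, 3)
```

View pics/t11.png

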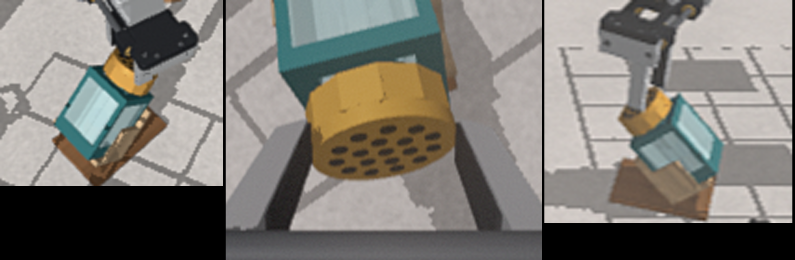

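View pics/sc11bv.png

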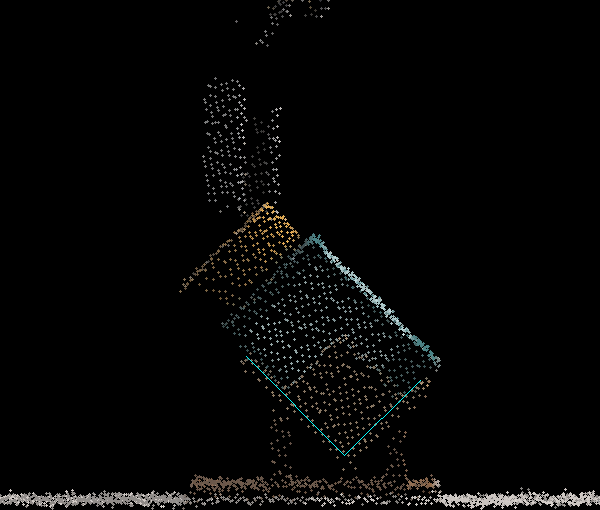

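Run:
```python
from h import *
T=manip.read_state()['eef_pos'];yaw=manip.read_state()['eef_rot'][2]
j=np.array([-np.sin(yaw),np.cos(yaw)]);p=np.array([np.cos(yaw),np.sin(yaw)])
for n in ['w11','sd11','sc11']:
    c=load(n);W=cloud(c);m=np.isfinite(W[...,0]);P=W[m];F=c['frame'][m].astype(int)
    d=P-T; J=d[:,:2]@j;Q=d[:,:2]@p
    sat=F.max(1)-F.min(1)
    k=(abs(J)>20)&(abs(J)<60)&(abs(Q)<14)&(d[:,2]>-30)&(d[:,2]<40)&(sat<25)
    for sgn in (1,-1):
        kk=k&(J*sgn>0)
        if kk.sum()>5:
            o=np.argsort(d[kk,2])[:5]
            print(n,sgn,kk.sum(),'low:',np.c_[J[kk],Q[kk],d[kk,2]][o].round(0).tolist(),'|J| min',abs(J[kk]).min().round(1))
```

```text
w11 1 589 low: [[36.0, 5.0, -25.0], [36.0, 6.0, -25.0], [35.0, 7.0, -24.0], [35.0, 6.0, -24.0], [34.0, 8.0, -23.0]] |J| min 20.1
w11 -1 568 low: [[-28.0, -14.0, -20.0], [-29.0, -12.0, -19.0], [-30.0, -10.0, -17.0], [-23.0, -9.0, -14.0], [-22.0, -9.0, -13.0]] |J| min 20.1
sd11 1 19 low: [[30.0, 6.0, -26.0], [35.0, 3.0, -25.0], [30.0, 8.0, -23.0], [35.0, 9.0, 15.0], [40.0, -9.0, 16.0]] |J| min 29.9
sd11 -1 38 low: [[-27.0, 4.0, 6.0], [-29.0, 9.0, 7.0], [-33.0, 9.0, 9.0], [-26.0, 7.0, 10.0], [-27.0, 4.0, 11.0]] |J| min 25.5
sc11 1 63 low: [[32.0, 3.0, 5.0], [34.0, 8.0, 6.0], [29.0, 1.0, 6.0], [30.0, -6.0, 7.0], [30.0, -3.0, 8.0]] |J| min 22.5
sc11 -1 55 low: [[-22.0, -7.0, -10.0], [-33.0, -1.0, 10.0], [-34.0, 9.0, 11.0], [-36.0, -6.0, 14.0], [-32.0, 11.0, 14.0]] |J| min 21.6
```

Run:
```python
from h import *
for n,T,yaw,g in [('w1',[667.1,-79.3,198.3],.482,94),('w9',[405.7,252.7,203.4],1.178,90.3),('w10',[393.3,225.1,126.5],.925,74.6),('w11',[395.8,226.1,134.7],.928,55.2)]:
    c=load(n);T=np.array(T);j=np.array([-np.sin(yaw),np.cos(yaw),0]);p=np.array([np.cos(yaw),np.sin(yaw),0])
    im=c['frame'][...,::-1].copy()
    for s in (1,-1):
        for dz,col in ((-17,(0,0,255)),(0,(0,255,0)),(10,(255,0,0))):
            a=proj(c,[T+s*j*g/2-8*p+[0,0,dz],T+s*j*g/2+8*p+[0,0,dz]]); print(n,s,dz,a.round(0).tolist())
            cv2.line(im,*[tuple(int(v) for v in q) for q in a],col,1)
    cv2.imwrite(f'pics/{n}p.png',im)
a=np.hstack([cv2.imread('pics/w9p.png')[150:300,150:370],cv2.imread('pics/w11p.png')[150:300,150:370]])
cv2.imwrite('pics/tp.png',cv2.resize(a,None,fx=1.8,fy=1.8))
```

```text
w1 1 -17 [[199.0, 229.0], [199.0, 210.0]]
w1 1 0 [[195.0, 237.0], [194.0, 217.0]]
w1 1 10 [[192.0, 243.0], [191.0, 222.0]]
w1 -1 -17 [[315.0, 229.0], [317.0, 210.0]]
w1 -1 0 [[320.0, 238.0], [322.0, 218.0]]
w1 -1 10 [[324.0, 244.0], [325.0, 222.0]]
w9 1 -17 [[198.0, 227.0], [197.0, 209.0]]
w9 1 0 [[194.0, 236.0], [192.0, 216.0]]
w9 1 10 [[191.0, 241.0], [189.0, 220.0]]
w9 -1 -17 [[308.0, 227.0], [309.0, 209.0]]
w9 -1 0 [[312.0, 236.0], [314.0, 215.0]]
w9 -1 10 [[315.0, 241.0], [317.0, 220.0]]
w10 1 -17 [[209.0, 226.0], [208.0, 208.0]]
w10 1 0 [[205.0, 235.0], [204.0, 215.0]]
w10 1 10 [[203.0, 241.0], [202.0, 219.0]]
w10 -1 -17 [[301.0, 227.0], [302.0, 208.0]]
w10 -1 0 [[305.0, 235.0], [306.0, 215.0]]
w10 -1 10 [[308.0, 241.0], [309.0, 220.0]]
w11 1 -17 [[221.0, 227.0], [220.0, 208.0]]
w11 1 0 [[218.0, 235.0], [218.0, 215.0]]
w11 1 10 [[216.0, 241.0], [216.0, 219.0]]
w11 -1 -17 [[289.0, 227.0], [290.0, 208.0]]
w11 -1 0 [[292.0, 235.0], [293.0, 215.0]]
w11 -1 10 [[294.0, 241.0], [295.0, 219.0]]
```

View pics/tp.png

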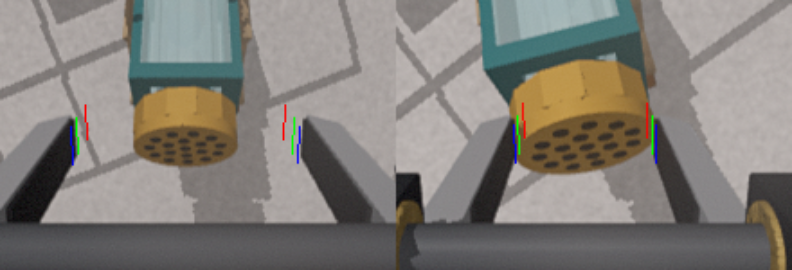

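Run:
```python
from h import *
T=np.array([405.7,252.7,203.4]);yaw=1.178
j=np.array([-np.sin(yaw),np.cos(yaw)]);p=np.array([np.cos(yaw),np.sin(yaw)])
for n in ['w9','sd9','sc9']:
    c=load(n);W=cloud(c);m=np.isfinite(W[...,0]);P=W[m]
    d=P-T; J=d[:,:2]@j;Q=d[:,:2]@p
    k=(abs(J)>35)&(abs(J)<70)&(abs(Q)<16)&(d[:,2]>-40)&(d[:,2]<60)
    for sgn in (1,-1):
        kk=k&(J*sgn>0)
        if kk.sum()>5:
            print(n,sgn,kk.sum(),'z pct',np.percentile(d[kk,2],[0,2,10,50]).round(1),'J',np.percentile(J[kk],[1,50,99]).round(1),'Q',np.percentile(Q[kk],[1,50,99]).round(1))
```

```text
w9 1 1253 z pct [ 7.6 10.4 17.2 40.4] J [43.8 44.7 55.6] Q [-5.3 10.4 12.3]
w9 -1 1240 z pct [ 8.2 10.9 17.7 40.8] J [-57.4 -46.4 -45.5] Q [-5.3 10.4 12.5]
sd9 1 101 z pct [ 6.6 12.2 17.3 33.1] J [48.9 57.6 59. ] Q [-9.8  5.5  9.6]
sd9 -1 142 z pct [ 4.3  5.8 11.  31.2] J [-55.6 -44.7 -42.8] Q [-9.   5.7 10. ]
sc9 1 21 z pct [11.2 11.6 14.3 25.2] J [42.6 45.7 51.4] Q [ 7.  10.1 12.9]
sc9 -1 101 z pct [12.5 13.3 22.1 39.3] J [-59.8 -56.9 -48.9] Q [-6.3  3.1 12.6]
```

>>> drive_tool(
  steps=[
    {"delta_pos": [0, 0, 0], "yaw": 0, "hand": 78},
    {"delta_pos": [0, 0, 0], "yaw": 0, "hand": 78},
    {"delta_pos": [0, 0, -10], "yaw": 0, "hand": 78},
    {"delta_pos": [0, 0, -10], "yaw": 0, "hand": 78},
    {"delta_pos": [0, 0, -8], "yaw": 0, "hand": 78},
  ],
)

```text
clock: 9.88
eef_pos: [395.3, 225.9, 104.9]
eef_rot: [-3.141, 0.001, 0.928]
wrist_force: [0.8, 0.5, -0.1]
finger_gap: 77.4
```

>>> drive_tool(
  steps=[
    {"delta_pos": [0, 0, 0], "yaw": 0, "hand": 55},
    {"delta_pos": [0, 0, 0], "yaw": 0, "hand": 55},
    {"delta_pos": [0, 0, 0], "yaw": 0, "hand": 55},
    {"delta_pos": [0, 0, 0], "yaw": 0, "hand": 55},
  ],
)

```text
clock: 10.22
eef_pos: [395.6, 226.0, 106.5]
eef_rot: [-3.141, 0.0, 0.928]
wrist_force: [-1.9, 0.4, -0.9]
finger_gap: 65.0
```

Run:
```python
from h import *
st()
captop('wrist','w12')
```

```text
tcp [395.6 226.  106.5] cr [-30.7  -0.5 106.5] yaw 0.928 F [-1.9  0.4 -0.9] M [-0.15  0.34  0.08] gap 65.0 t 10.2167
```

View pics/w12t.png

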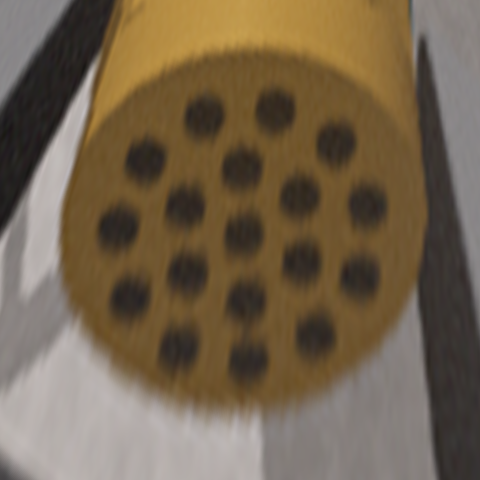

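>>> drive_tool(
  steps=[
    {"delta_pos": [0, 0, 0], "yaw": 0.08, "hand": 55},
    {"delta_pos": [0, 0, 0], "yaw": 0.08, "hand": 55},
    {"delta_pos": [0, 0, 0], "yaw": 0.08, "hand": 55},
  ],
)

```text
clock: 10.52
eef_pos: [396.2, 226.1, 106.9]
eef_rot: [3.141, -0.001, 1.171]
wrist_force: [0.5, -1.9, -0.3]
finger_gap: 63.2
```

Run:
```python
from h import *
st()
captop('wrist','w13')
```

```text
tcp [396.2 226.1 106.9] cr [-30.4  -1.1 106.9] yaw 1.171 F [ 0.5 -1.9 -0.3] M [-0.43 -0.15 -0.13] gap 63.2 t 10.5167
```

View pics/w13t.png

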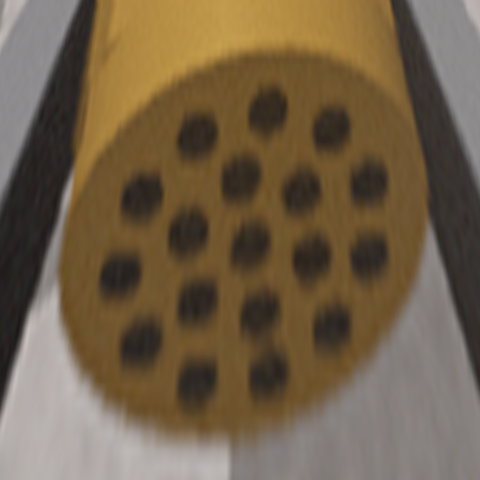

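>>> drive_tool(
  steps=[
    {"delta_pos": [0, 0, 0], "yaw": 0.08, "hand": 55},
    {"delta_pos": [0, 0, 0], "yaw": 0.08, "hand": 55},
    {"delta_pos": [0, 0, 0], "yaw": 0.08, "hand": 55},
  ],
)

```text
clock: 10.82
eef_pos: [396.4, 226.2, 106.9]
eef_rot: [3.14, -0.001, 1.409]
wrist_force: [0.9, -2.3, 2.9]
finger_gap: 62.8
```

Run:
```python
from h import *
st()
captop('wrist','w14')
```

```text
tcp [396.4 226.2 106.9] cr [-30.3  -1.1 106.9] yaw 1.409 F [ 0.9 -2.3  2.9] M [-0.81 -0.26 -0.51] gap 62.8 t 10.8167
```

View pics/w14t.png

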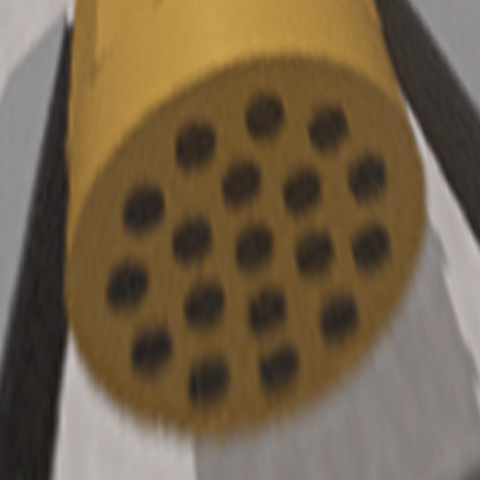

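View pics/w14.png

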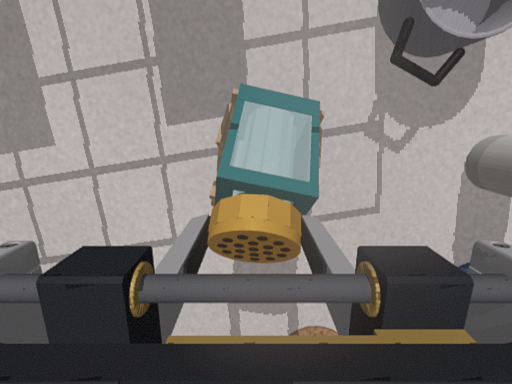

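>>> drive_tool(
  steps=[
    {"delta_pos": [0, 0, 0], "yaw": 0, "hand": 74},
    {"delta_pos": [0, 0, 0], "yaw": 0, "hand": 74},
    {"delta_pos": [0, 0, 0], "yaw": -0.12, "hand": 74},
    {"delta_pos": [0, 0, 0], "yaw": -0.12, "hand": 74},
    {"delta_pos": [0, 0, 0], "yaw": -0.12, "hand": 74},
  ],
)

```text
clock: 11.28
eef_pos: [395.9, 226.3, 106.5]
eef_rot: [3.141, -0.001, 1.039]
wrist_force: [0.8, 0.5, -0.5]
finger_gap: 74.1
```

>>> drive_tool(
  steps=[
    {"delta_pos": [0, 0, 0], "yaw": -0.12, "hand": 74},
    {"delta_pos": [0, 0, 0], "yaw": 0, "hand": 55},
    {"delta_pos": [0, 0, 0], "yaw": 0, "hand": 55},
    {"delta_pos": [0, 0, 0], "yaw": 0, "hand": 55},
    {"delta_pos": [0, 0, 0], "yaw": 0, "hand": 55},
  ],
)

```text
clock: 11.7
eef_pos: [395.7, 226.3, 106.5]
eef_rot: [-3.141, -0.0, 0.93]
wrist_force: [-1.4, 1.9, 1.9]
finger_gap: 64.7
```

Run:
```python
from h import *
st()
captop('wrist','w15')
```

```text
tcp [395.7 226.3 106.5] cr [-30.5  -0.5 106.5] yaw 0.93 F [-1.4  1.9  1.9] M [ 0.38  0.4  -0.  ] gap 64.7 t 11.7
```

View pics/w15t.png

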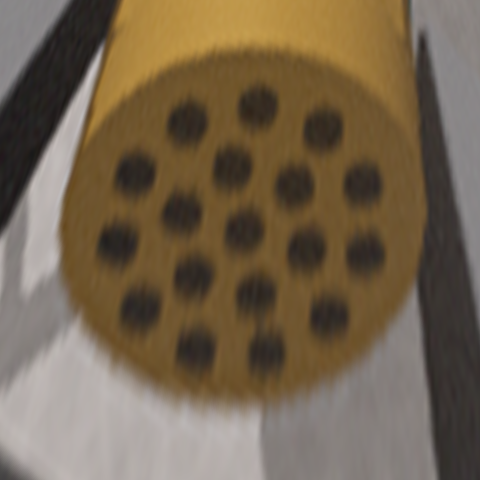

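>>> drive_tool(
  steps=[
    {"delta_pos": [0, 0, 0], "yaw": 0, "hand": 50},
    {"delta_pos": [0, 0, 0], "yaw": 0.1, "hand": 50},
    {"delta_pos": [0, 0, 0], "yaw": 0.1, "hand": 50},
    {"delta_pos": [0, 0, 0], "yaw": 0.1, "hand": 50},
    {"delta_pos": [0, 0, 0], "yaw": 0.1, "hand": 50},
  ],
  squeeze=15,
)

```text
clock: 12.17
eef_pos: [396.4, 225.8, 106.7]
eef_rot: [3.14, -0.0, 1.333]
wrist_force: [2.4, -1.0, 1.8]
finger_gap: 62.3
```

>>> drive_tool(
  steps=[
    {"delta_pos": [0, 0, 0], "yaw": 0.1, "hand": 50},
    {"delta_pos": [0, 0, 0], "yaw": 0.08, "hand": 50},
  ],
)

```text
clock: 12.33
eef_pos: [396.5, 225.0, 107.0]
eef_rot: [3.14, 0.002, 1.513]
wrist_force: [-1.2, -21.3, 15.4]
finger_gap: 63.4
```

Run:
```python
from h import *
st()
captop('wrist','w16')
```

```text
tcp [396.5 225.  107. ] cr [-31.4  -1.7 107. ] yaw 1.513 F [ -1.2 -21.3  15.4] M [-4.23 -0.53 -1.52] gap 63.4 t 12.3333
```

View pics/w16t.png

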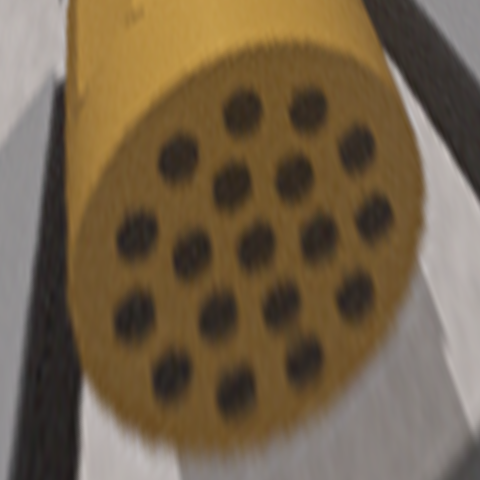

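View pics/w16.png

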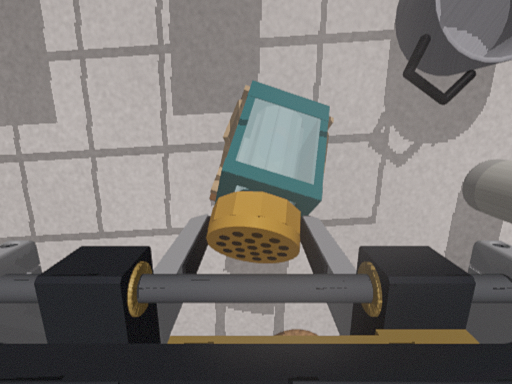

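>>> drive_tool(
  steps=[
    {"delta_pos": [0, 0, 0], "yaw": 0, "hand": 76},
    {"delta_pos": [0, 0, 2], "yaw": 0, "hand": 76},
    {"delta_pos": [0, 0, 2], "yaw": -0.12, "hand": 76},
    {"delta_pos": [0, 0, 0], "yaw": -0.12, "hand": 76},
    {"delta_pos": [0, 0, 0], "yaw": -0.12, "hand": 76},
  ],
  squeeze=10,
)

```text
clock: 12.8
eef_pos: [395.9, 225.9, 110.5]
eef_rot: [3.141, 0.0, 1.143]
wrist_force: [-0.2, -0.5, -0.3]
finger_gap: 75.8
```

>>> drive_tool(
  steps=[
    {"delta_pos": [0, 0, 0], "yaw": -0.12, "hand": 76},
    {"delta_pos": [0, 0, 0], "yaw": -0.12, "hand": 76},
    {"delta_pos": [0, 0, 0], "yaw": -0.03, "hand": 74},
  ],
)

```text
clock: 13.05
eef_pos: [395.9, 225.9, 110.3]
eef_rot: [3.141, 0.0, 0.871]
wrist_force: [-0.2, -0.3, -0.7]
finger_gap: 74.0
```

Run:
```python
from h import *
st()
captop('wrist','w17')
sideview('side','sd17')
a=cv2.imread('pics/w17t.png');b=cv2.imread('pics/sd17v.png')[60:,60:500];b=cv2.resize(b,None,fx=.9,fy=.9);h=480
cv2.imwrite('pics/t17.png',np.hstack([a,cv2.copyMakeBorder(b,0,h-b.shape[0],0,0,0)]))
```

```text
tcp [395.9 225.9 110.3] cr [-30.7  -0.8 110.3] yaw 0.871 F [-0.2 -0.3 -0.7] M [-0.05  0.02 -0.  ] gap 74.0 t 13.05
```

View pics/t17.png

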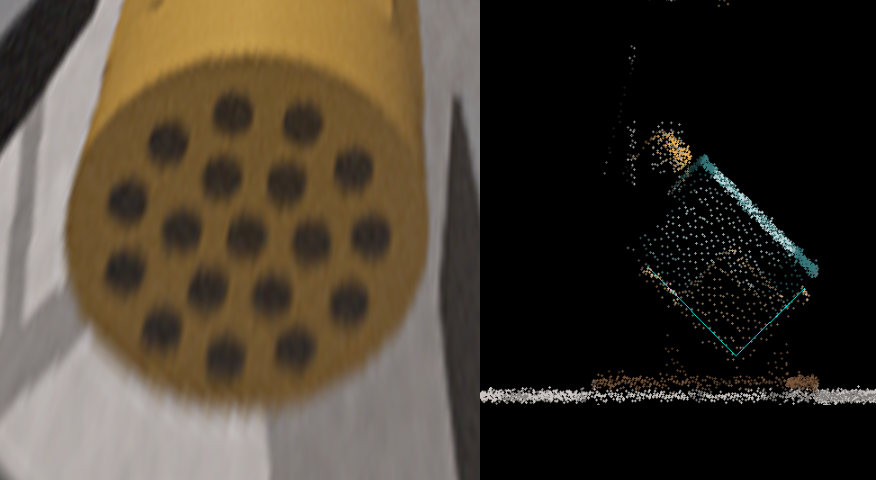

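View pics/w17.png

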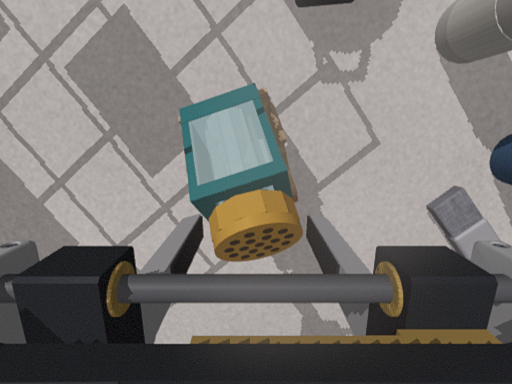

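>>> drive_tool(
  steps=[
    {"delta_pos": [0, 0, 0], "yaw": 0, "hand": 50},
    {"delta_pos": [0, 0, 0], "yaw": 0, "hand": 50},
    {"delta_pos": [0, 0, 0], "yaw": 0, "hand": 50},
    {"delta_pos": [0, 0, 0], "yaw": 0.08, "hand": 50},
    {"delta_pos": [0, 0, 0], "yaw": 0.1, "hand": 50},
  ],
  squeeze=12,
)

```text
clock: 13.57
eef_pos: [395.9, 225.8, 110.5]
eef_rot: [3.141, 0.0, 1.061]
wrist_force: [0.5, -2.4, 0.1]
finger_gap: 63.3
```

>>> drive_tool(
  steps=[
    {"delta_pos": [0, 0, 0], "yaw": 0.1, "hand": 50},
    {"delta_pos": [0, 0, 0], "yaw": 0.1, "hand": 50},
    {"delta_pos": [0, 0, 0], "yaw": 0.1, "hand": 50},
    {"delta_pos": [0, 0, 0], "yaw": 0.1, "hand": 50},
  ],
)

```text
clock: 13.9
eef_pos: [396.6, 226.6, 111.3]
eef_rot: [3.14, -0.002, 1.463]
wrist_force: [0.1, 3.8, 7.7]
finger_gap: 61.3
```

>>> drive_tool(
  steps=[
    {"delta_pos": [0, 0, 0], "yaw": 0, "hand": 76},
    {"delta_pos": [0, 0, 0], "yaw": 0, "hand": 76},
    {"delta_pos": [0, 0, 0], "yaw": -0.12, "hand": 76},
    {"delta_pos": [0, 0, 0], "yaw": -0.12, "hand": 76},
    {"delta_pos": [0, 0, 0], "yaw": -0.12, "hand": 76},
  ],
)

```text
clock: 14.32
eef_pos: [395.6, 225.9, 110.2]
eef_rot: [-3.141, 0.001, 1.089]
wrist_force: [-0.6, 0.4, -0.3]
finger_gap: 76.0
```

>>> drive_tool(
  steps=[
    {"delta_pos": [0, 0, 0], "yaw": -0.12, "hand": 76},
    {"delta_pos": [0, 0, 0], "yaw": -0.1, "hand": 74},
  ],
)

```text
clock: 14.48
eef_pos: [395.6, 226.0, 110.3]
eef_rot: [-3.141, 0.0, 0.869]
wrist_force: [-0.2, 0.4, -0.3]
finger_gap: 74.0
```

Run:
```python
from h import *
st()
captop('wrist','w18')
```

```text
tcp [395.6 226.  110.3] cr [-30.8  -0.6 110.3] yaw 0.869 F [-0.2  0.4 -0.3] M [-0.05 -0.05  0.02] gap 74.0 t 14.4833
```

View pics/w18t.png

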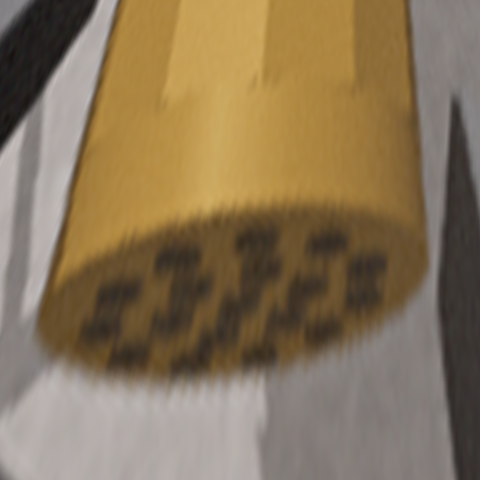

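Run:
```python
from h import *
sideview('side','sd18');sideview('scene','sc18')
crop('w18','w18c',150,360,60,290,2);crop('sd18','sd18c',180,320,220,340,4);
a=cv2.imread('pics/sd18v.png')[60:,60:500];b=cv2.imread('pics/w18c.png');
a=cv2.resize(a,(450,460));cv2.imwrite('pics/t18.png',cv2.resize(np.hstack([a,b]),None,fx=.9,fy=.9))
```

```text
(no output)
```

View pics/t18.png

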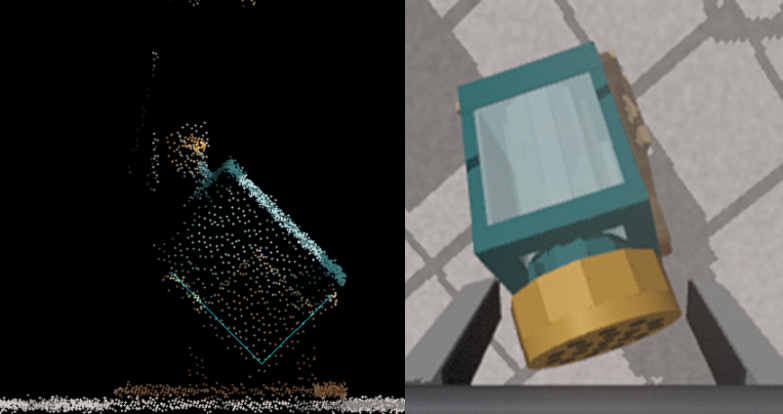

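View pics/sd18c.png

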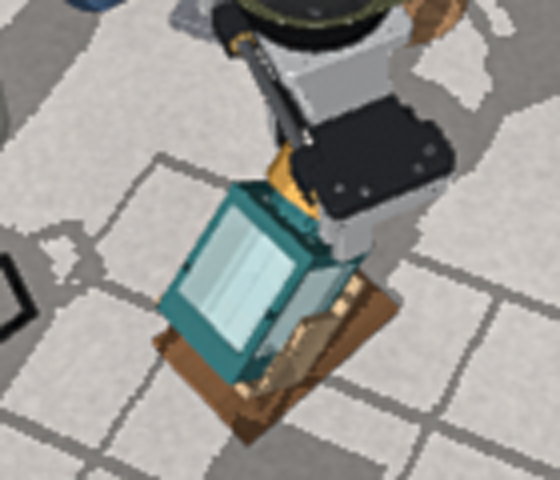

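```bash
cat >> h.py <<'E'
def capfit(fn,box_=((-120,60),(-60,60),(60,200)),R0=31.,H=24.):
    "fit cap cylinder (cradle frame) to yellow points of given saved clouds"
    from scipy.optimize import least_squares
    P=[]
    for n in fn:
        c=load(n);W=cloud(c);hsv=cv2.cvtColor(c['frame'],cv2.COLOR_RGB2HSV)
        m=np.isfinite(W[...,0])&(hsv[...,1]>110)&(hsv[...,0]>10)&(hsv[...,0]<28)&(hsv[...,2]>60)
        q=crad(W[m]);
        for i in range(3): q=q[(q[:,i]>box_[i][0])&(q[:,i]<box_[i][1])]
        P.append(q)
    P=np.vstack(P)
    def sd(v,P):
        a=v[3:6]/np.linalg.norm(v[3:6]);d=P-v[:3];h=d@a;r=np.linalg.norm(d-h[:,None]*a,axis=1)
        dr=r-R0;dh=abs(h-H/2)-H/2
        return np.where((dr<0)|(dh<0),np.maximum(dr,dh),np.hypot(np.maximum(dr,0),np.maximum(dh,0)))
    best=None
    for a0 in ([-.7,0,.7],[-.9,0,.4],[-1,0,0],[-.4,0,.9],[0,0,1]):
        a0=np.array(a0,float);s=least_squares(lambda v:np.r_[sd(v,P),0.1*(np.linalg.norm(v[3:])-1)],np.r_[P.mean(0)-12*a0-10*np.array([a0[2],0,-a0[0]]),a0],loss='soft_l1',f_scale=1.5)
        if best is None or s.cost<best.cost: best=s
    v=best.x;a=v[3:]/np.linalg.norm(v[3:])
    return v[:3],a,len(P),np.median(abs(sd(v,P)))
E
python3 - <<'E'
from h import *
for fn in (['w17'],['w17','sd17'],['w18'],['w18','sd18','sc18']):
    o,a,n,r=capfit(fn);print(fn,n,'origin',o.round(1),'axis',a.round(3),'centre',(o+12*a).round(1),'res',r.round(2))
print('seated origin',np.array([45,0,45])+94*A)
E
```

```text
['w17'] 4787 origin [-22.1  -0.6 110. ] axis [-0.707 -0.012  0.707] centre [-30.5  -0.7 118.5] res 0.26
['w17', 'sd17'] 4947 origin [-22.1  -0.6 110. ] axis [-0.707 -0.012  0.707] centre [-30.6  -0.7 118.5] res 0.26
['w18'] 4058 origin [-23.3   1.  113.7] axis [-0.828 -0.067  0.557] centre [-33.3   0.2 120.4] res 0.3
['w18', 'sd18', 'sc18'] 4261 origin [-23.4   1.  113.7] axis [-0.827 -0.067  0.558] centre [-33.3   0.2 120.4] res 0.31
seated origin [-21.46834   0.      111.46834]
```

>>> drive_tool(
  steps=[
    {"delta_pos": [-0.8, -0.8, 0], "yaw": 0.12, "hand": 76},
    {"delta_pos": [-0.7, -0.9, 0], "yaw": 0.12, "hand": 76},
    {"delta_pos": [0, 0, -5], "yaw": 0.11, "hand": 76},
    {"delta_pos": [0, 0, -5], "yaw": 0, "hand": 76},
    {"delta_pos": [0, 0, 0], "yaw": 0, "hand": 70},
  ],
)

```text
clock: 15.05
eef_pos: [393.8, 224.1, 99.5]
eef_rot: [-3.141, 0.001, 1.226]
wrist_force: [-0.3, -0.2, 0.0]
finger_gap: 72.5
```

>>> drive_tool(
  steps=[
    {"delta_pos": [0, 0, 0], "yaw": 0, "hand": 50},
    {"delta_pos": [0, 0, 0], "yaw": 0, "hand": 50},
    {"delta_pos": [0, 0, 0], "yaw": 0, "hand": 50},
  ],
)

```text
clock: 15.3
eef_pos: [394.3, 224.4, 100.6]
eef_rot: [3.141, -0.0, 1.227]
wrist_force: [-0.6, 0.7, -0.3]
finger_gap: 61.7
```

Run:
```python
from h import *
st()
snap('wrist','w19');sideview('side','sd19')
o,a,n,r=capfit(['w19']);print(n,'origin',o.round(1),'axis',a.round(3),'centre',(o+12*a).round(1),'res',r.round(2))
```

```text
tcp [394.3 224.4 100.6] cr [-32.7   0.  100.6] yaw 1.227 F [-0.6  0.7 -0.3] M [-0.05 -0.04  0.03] gap 61.7 t 15.3
4511 origin [-23.2   1.  113.9] axis [-0.828 -0.066  0.557] centre [-33.2   0.2 120.6] res 0.32
```

View pics/w19.png

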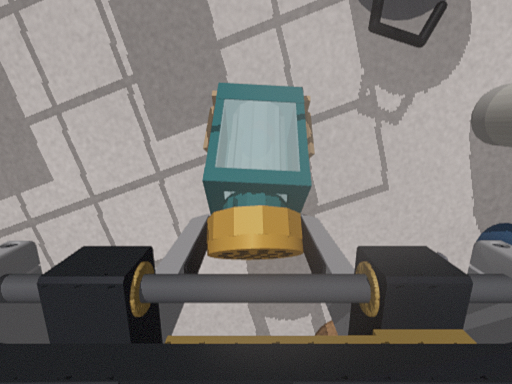

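>>> drive_tool(
  steps=[
    {"delta_pos": [0, 0, 0], "yaw": 0, "hand": 50},
    {"delta_pos": [-1.5, -3.7, 4], "yaw": 0, "hand": 50},
    {"delta_pos": [-2.3, -5.5, 6], "yaw": 0, "hand": 50},
    {"delta_pos": [-2.3, -5.5, 6], "yaw": 0, "hand": 50},
    {"delta_pos": [-2.3, -5.5, 6], "yaw": 0, "hand": 50},
  ],
)

```text
clock: 15.82
eef_pos: [385.6, 203.6, 123.3]
eef_rot: [3.141, -0.0, 1.228]
wrist_force: [-0.6, 0.1, 0.3]
finger_gap: 61.7
```

Run:
```python
from h import *
st()
snap('wrist','w20');sideview('side','sd20')
o,a,n,r=capfit(['w20']);print(n,'origin',o.round(1),'axis',a.round(3),'centre',(o+12*a).round(1),'res',r.round(2))
```

```text
tcp [385.6 203.6 123.3] cr [-5.530e+01  1.000e-01  1.233e+02] yaw 1.228 F [-0.6  0.1  0.3] M [-0.05 -0.05 -0.05] gap 61.7 t 15.8167
4484 origin [-45.8   1.1 136.7] axis [-0.832 -0.067  0.55 ] centre [-55.7   0.3 143.3] res 0.31
```

View pics/sd20v.png

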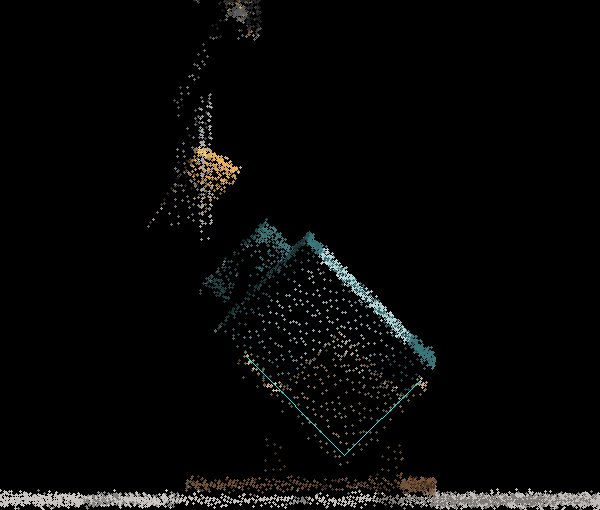

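>>> drive_tool(
  steps=[
    {"delta_pos": [3, -20, 10], "yaw": 0, "hand": 50},
    {"delta_pos": [7, -38, 0], "yaw": 0, "hand": 50},
    {"delta_pos": [7, -39, 0], "yaw": 0, "hand": 50},
    {"delta_pos": [7, -39, 0], "yaw": 0, "hand": 50},
    {"delta_pos": [7, -39, 0], "yaw": 0, "hand": 50},
  ],
)

```text
clock: 16.33
eef_pos: [416.8, 27.4, 132.7]
eef_rot: [3.141, -0.0, 1.228]
wrist_force: [0.8, 0.1, -0.5]
finger_gap: 62.0
```

>>> drive_tool(
  steps=[
    {"delta_pos": [7, -35, -15], "yaw": 0, "hand": 50},
    {"delta_pos": [6.6, -28.2, -25], "yaw": 0, "hand": 50},
    {"delta_pos": [0, 0, -33], "yaw": 0, "hand": 50},
    {"delta_pos": [0, 0, 0], "yaw": 0, "hand": 50},
  ],
)

```text
clock: 16.67
eef_pos: [427.8, -34.9, 55.1]
eef_rot: [-3.134, 0.001, 1.225]
wrist_force: [-0.6, 0.1, -0.8]
finger_gap: 62.1
```

Run:
```python
from h import *
st()
snap('wrist','w21');snap('scene','sc21');snap('side','sd21')
big=((-400,400),(-400,400),(20,200))
o,a,n,r=capfit(['w21'],((-400,-150),(-250,250),(8,150)))
w=lambda p:np.r_[np.array([406.9,254.6])+p[0]*XC+p[1]*YC,p[2]]
print(n,'res',r,'centre world',w(o+12*a).round(1),'axis',a.round(3))
crop('w21','a',150,360,130,290,3)
```

```text
tcp [427.8 -34.9  55.1] cr [-259.5 -130.1   55.1] yaw 1.225 F [-0.6  0.1 -0.8] M [-0.04 -0.07  0.02] gap 62.1 t 16.6667
4500 res 0.3108486316087191 centre world [427.6 -35.4  75.2] axis [-0.827 -0.069  0.557]
```

View pics/a.png

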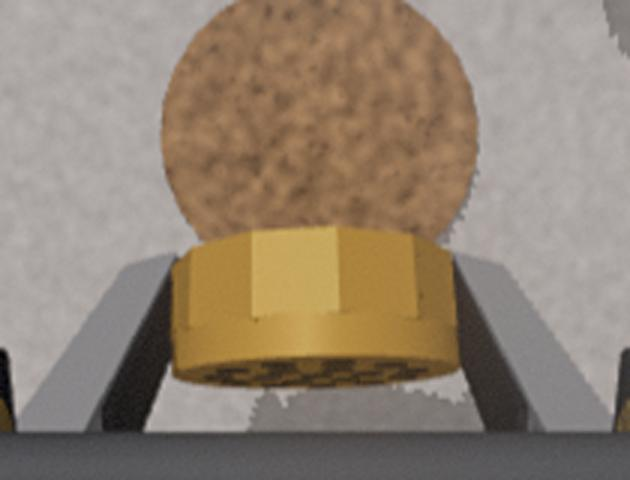

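>>> drive_tool(
  steps=[
    {"delta_pos": [0, 0, -15], "yaw": 0, "hand": 50},
    {"delta_pos": [0, 0, -15], "yaw": 0, "hand": 50},
    {"delta_pos": [0, 0, -6], "yaw": 0, "hand": 50},
    {"delta_pos": [0, 0, 0], "yaw": 0, "hand": 50},
  ],
  squeeze=7,
)

```text
clock: 17.15
eef_pos: [430.6, -33.4, 23.9]
eef_rot: [3.142, -0.0, 1.229]
wrist_force: [0.3, 0.8, -0.8]
finger_gap: 61.8
```

Run:
```python
from h import *
st()
```

```text
tcp [430.6 -33.4  23.9] cr [-257.  -132.1   23.9] yaw 1.229 F [ 0.3  0.8 -0.8] M [-0.01 -0.06  0.04] gap 61.8 t 17.15
```

>>> drive_tool(
  steps=[
    {"delta_pos": [0, 0, -7], "yaw": 0, "hand": 50},
    {"delta_pos": [0.9, 2.9, -2.5], "yaw": 0, "hand": 50},
    {"delta_pos": [1.9, 5.9, -1.4], "yaw": 0, "hand": 50},
    {"delta_pos": [2.2, 6.7, -4], "yaw": 0, "hand": 50},
    {"delta_pos": [0, 0, 0], "yaw": 0, "hand": 50},
  ],
)

```text
clock: 17.57
eef_pos: [435.9, -17.4, 8.4]
eef_rot: [3.141, -0.0, 1.229]
wrist_force: [0.7, 0.9, 1.7]
finger_gap: 61.7
```

```bash
cat >> h.py <<'E'
w_=lambda p:np.r_[np.array([406.9,254.6])+p[0]*XC+p[1]*YC,p[2]]
E
python3 - <<'E'
from h import *
st()
snap('wrist','w22')
o,a,n,r=capfit(['w22'],((-400,-150),(-250,250),(8,150)))
print(n,'res',r,'centre world',w_(o+12*a).round(1),'origin',w_(o).round(1),'axis',a.round(3))
crop('w22','a',150,360,130,290,3)
E
```

```text
tcp [435.9 -17.4   8.4] cr [-240.2 -130.9    8.4] yaw 1.229 F [0.7 0.9 1.7] M [ 0.2  -0.24  0.01] gap 61.7 t 17.5667
10271 res 20.336144790203967 centre world [442.6 -11.5  79.2] origin [447.5  -0.6  80.1] axis [-0.997  0.026 -0.07 ]
```

View pics/a.png

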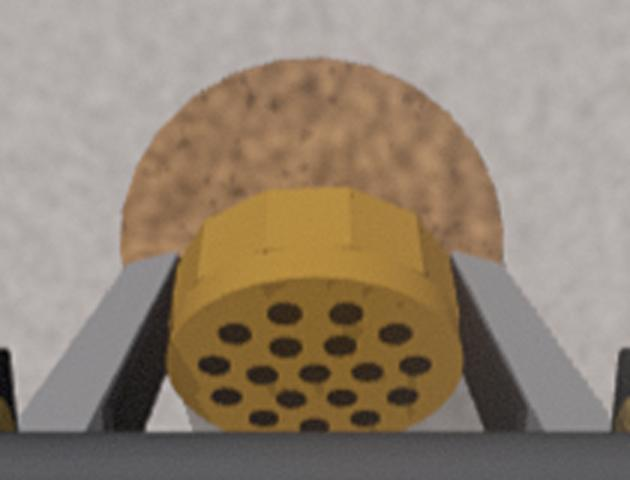

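>>> drive_tool(
  steps=[
    {"delta_pos": [0.8, 2.4, -2.5], "yaw": 0, "hand": 50},
    {"delta_pos": [0.8, 2.4, -2.5], "yaw": 0, "hand": 50},
    {"delta_pos": [0, 0, 0], "yaw": 0, "hand": 50},
  ],
)

```text
clock: 17.87
eef_pos: [437.0, -13.4, 3.1]
eef_rot: [-3.141, 0.0, 1.228]
wrist_force: [1.0, 0.1, 1.0]
finger_gap: 61.9
```

Run:
```python
from h import *
st()
snap('wrist','w23')
crop('w23','a',150,360,130,290,3)
```

```text
tcp [437.  -13.4   3.1] cr [-236.1 -130.3    3.1] yaw 1.228 F [1.  0.1 1. ] M [ 0.1  -0.13  0.  ] gap 61.9 t 17.8667
```

View pics/a.png

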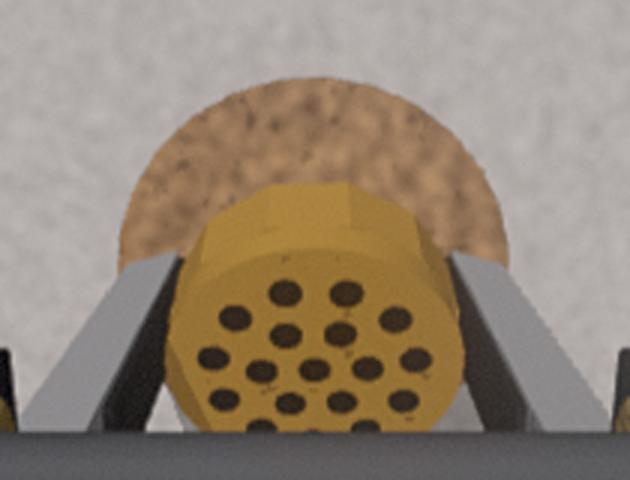

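>>> drive_tool(
  steps=[
    {"delta_pos": [0, 0, 0], "yaw": 0, "hand": 66},
    {"delta_pos": [0, 0, 0], "yaw": 0, "hand": 72},
    {"delta_pos": [0, 0, 0], "yaw": 0, "hand": 84},
    {"delta_pos": [0, 0, 15], "yaw": 0, "hand": 84},
    {"delta_pos": [0, 0, 35], "yaw": 0, "hand": 84},
  ],
)

```text
clock: 18.33
eef_pos: [434.7, -13.6, 51.2]
eef_rot: [-3.135, 0.002, 1.228]
wrist_force: [0.6, 0.2, -0.1]
finger_gap: 84.0
```

>>> drive_tool(
  steps=[
    {"delta_pos": [0, 0, 40], "yaw": 0, "hand": 84},
    {"delta_pos": [0, 0, 40], "yaw": -0.02, "hand": 84},
    {"delta_pos": [0, 15, 30], "yaw": -0.03, "hand": 84},
  ],
)

```text
clock: 18.58
eef_pos: [437.2, 0.1, 166.7]
eef_rot: [3.139, -0.0, 1.175]
wrist_force: [0.4, 0.7, -0.5]
finger_gap: 84.5
```

Run:
```python
from h import *
st()
snap('wrist','w24');snap('scene','sc24');snap('side','sd24')
for n in ['w24','sc24','sd24']:
    c=load(n);W=cloud(c);hsv=cv2.cvtColor(c['frame'],cv2.COLOR_RGB2HSV)
    m=(hsv[...,1]>110)&box(W,380,500,-70,40,24,34);q=W[m]
    if len(q)>10:
        (cx,cy),r=cv2.minEnclosingCircle(q[:,:2].astype(np.float32));print(n,len(q),np.round([cx,cy,r],1),np.percentile(q[:,2],[5,50,95]).round(1))
crop('sc24','a',200,390,140,260,4)
```

```text
tcp [4.372e+02 1.000e-01 1.667e+02] cr [-223.5 -125.4  166.7] yaw 1.175 F [ 0.4  0.7 -0.5] M [-0.04 -0.02 -0.  ] gap 84.5 t 18.5833
w24 1604 [436.6 -14.1  31.2] [27.6 28.9 30.1]
sc24 177 [438.2 -11.6  32.8] [25.8 29.2 31.4]
sd24 321 [435.1 -14.2  32.9] [26.1 29.2 32. ]
```

View pics/a.png

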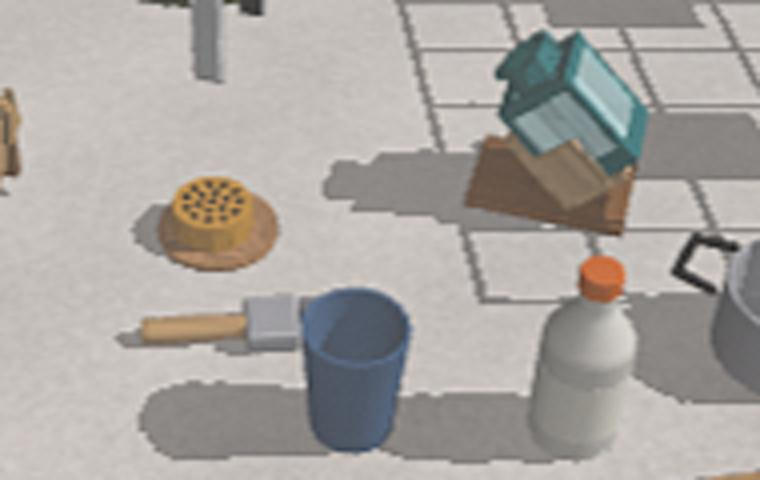

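Run:
```python
from h import *
for n in ['sd9','sc9','sd24','sc24']:
    c=load(n);W=cloud(c);hsv=cv2.cvtColor(c['frame'],cv2.COLOR_RGB2HSV)
    m=np.isfinite(W[...,0]);P=crad(W[m]);P=P[(abs(P[:,0])<110)&(abs(P[:,1])<50)&(P[:,2]>40)&(P[:,2]<170)]
    al=(-(P[:,0]-45)+(P[:,2]-45))/2**.5; pe=((P[:,0]-45)+(P[:,2]-45))/2**.5
    t=(pe>29)&(pe<37)&(al>5)&(al<88)&(abs(P[:,1])<28)
    X=np.c_[al[t]-45,P[t,1],np.ones(t.sum())];s=np.linalg.lstsq(X,pe[t],rcond=None)[0]
    t2=(pe>20)&(pe<36)&(al<40)&(al>-10);t3=(pe>20)&(pe<36)&(al>50)&(al<95)
    print(n,t.sum(),'perp',s[2].round(1),'tilt deg',np.degrees(s[:2]).round(1),'lat low',np.percentile(P[t2,1],[2,98]).round(1),'lat high',np.percentile(P[t3,1],[2,98]).round(1),'along',np.percentile(al[(pe>28)&(pe<36)],[1,99]).round(1))
```

```text
sd9 772 perp 31.8 tilt deg [ 0.1 -0.1] lat low [-29.9  34.4] lat high [-29.6  33.8] along [  1.6 110.4]
sc9 226 perp 33.6 tilt deg [-0.2 -0.1] lat low [-34.3  31.1] lat high [-32.6  34.3] along [ -0.5 111.8]
sd24 778 perp 31.9 tilt deg [0.  0.1] lat low [-29.3  34.1] lat high [-29.7  34. ] along [ 1.  90.5]
sc24 233 perp 33.7 tilt deg [-0.2  0.2] lat low [-32.9  32.4] lat high [-32.   31.2] along [-0.2 89.9]
```

>>> drive_tool(
  steps=[
    {"delta_pos": [-4, 30, 0], "yaw": 0.003, "hand": 94},
    {"delta_pos": [-5, 38, 0], "yaw": 0, "hand": 94},
    {"delta_pos": [-6, 39, 0], "yaw": 0, "hand": 94},
    {"delta_pos": [-6, 39, 0], "yaw": 0, "hand": 94},
    {"delta_pos": [-6, 39, 0], "yaw": 0, "hand": 94},
  ],
)

```text
clock: 19.15
eef_pos: [408.9, 187.5, 162.1]
eef_rot: [-3.14, 0.002, 1.181]
wrist_force: [0.4, -0.6, -0.3]
finger_gap: 93.5
```

>>> drive_tool(
  steps=[
    {"delta_pos": [-5, 35, 0], "yaw": 0, "hand": 94},
    {"delta_pos": [-2.8, 21, -5], "yaw": 0, "hand": 94},
    {"delta_pos": [0, 0, -20], "yaw": 0, "hand": 94},
    {"delta_pos": [0, 0, 0], "yaw": 0, "hand": 94},
  ],
)

```text
clock: 19.48
eef_pos: [400.2, 242.1, 134.4]
eef_rot: [-3.137, 0.005, 1.183]
wrist_force: [-1.3, 0.4, -0.9]
finger_gap: 94.1
```

Run:
```python
from h import *
st()
```

```text
tcp [400.2 242.1 134.4] cr [-14.1   1.4 134.4] yaw 1.183 F [-1.3  0.4 -0.9] M [-0.07 -0.04  0.02] gap 94.1 t 19.4833
```

>>> drive_tool(
  steps=[
    {"delta_pos": [0.5, 1, -20], "yaw": -0.004, "hand": 94},
    {"delta_pos": [0, 0, -20], "yaw": 0, "hand": 94},
    {"delta_pos": [0, 0, -15], "yaw": 0, "hand": 94},
    {"delta_pos": [0, 0, -6], "yaw": 0, "hand": 94},
    {"delta_pos": [0, 0, 0], "yaw": 0, "hand": 94},
  ],
)

```text
clock: 19.9
eef_pos: [402.2, 242.2, 76.3]
eef_rot: [-3.139, 0.003, 1.176]
wrist_force: [-1.4, -0.0, 0.1]
finger_gap: 94.4
```

Run:
```python
from h import *
st(); sideview('side','sd25'); sideview('scene','sc25'); snap('wrist','w25')
a=cv2.imread('pics/sd25v.png')[60:,100:500];b=cv2.imread('pics/sc25v.png')[60:,100:500];cv2.imwrite('pics/t25.png',np.hstack([a,b]))
```

```text
tcp [402.2 242.2  76.3] cr [-13.2  -0.4  76.3] yaw 1.176 F [-1.4 -0.   0.1] M [-0.02 -0.09  0.05] gap 94.4 t 19.9
```

View pics/t25.png

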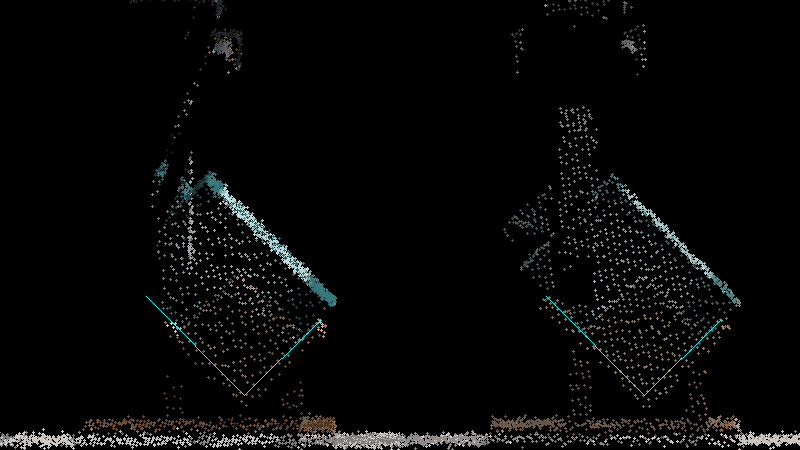

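View pics/w25.png

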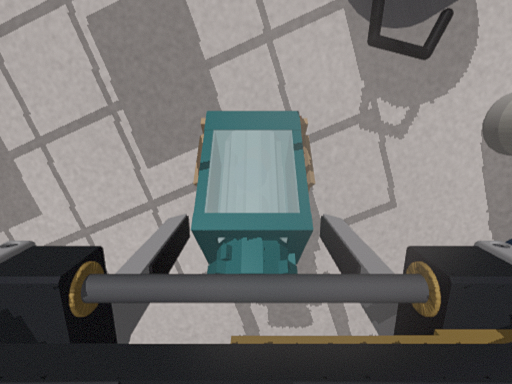

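>>> drive_tool(
  steps=[
    {"delta_pos": [0.8, 2, -2], "yaw": 0, "hand": 94},
    {"delta_pos": [0, 0, 0], "yaw": 0, "hand": 55},
    {"delta_pos": [0, 0, 0], "yaw": 0, "hand": 55},
    {"delta_pos": [0, 0, 0], "yaw": 0, "hand": 55},
    {"delta_pos": [0, 0, 0], "yaw": 0, "hand": 55},
  ],
  squeeze=15,
)

```text
clock: 20.47
eef_pos: [403.6, 245.3, 75.7]
eef_rot: [3.141, -0.0, 1.177]
wrist_force: [0.0, -0.3, -0.1]
finger_gap: 70.8
```

>>> drive_tool(
  steps=[
    {"delta_pos": [0, 0, 0], "yaw": 0, "hand": 55},
    {"delta_pos": [0, 0, 0], "yaw": 0, "hand": 55},
    {"delta_pos": [0, 0, 0], "yaw": 0, "hand": 55},
  ],
)

```text
clock: 20.72
eef_pos: [403.5, 245.3, 75.6]
eef_rot: [-3.141, -0.0, 1.177]
wrist_force: [-1.8, 0.2, 2.0]
finger_gap: 64.1
```

Run:
```python
from h import *
st()
```

```text
tcp [403.5 245.3  75.6] cr [-9.9 -0.4 75.6] yaw 1.177 F [-1.8  0.2  2. ] M [ 0.01  0.3  -0.06] gap 64.1 t 20.7167
```

>>> drive_tool(
  steps=[
    {"delta_pos": [0, 0, 8], "yaw": 0, "hand": 55},
    {"delta_pos": [0, 0, 15], "yaw": 0, "hand": 55},
    {"delta_pos": [0, 0, 20], "yaw": 0, "hand": 55},
    {"delta_pos": [0, 0, 20], "yaw": 0, "hand": 55},
    {"delta_pos": [0, 0, 20], "yaw": 0, "hand": 55},
  ],
)

```text
clock: 21.13
eef_pos: [403.3, 245.1, 159.7]
eef_rot: [-3.141, 0.001, 1.177]
wrist_force: [-0.0, 0.9, -2.5]
finger_gap: 63.8
```

Run:
```python
from h import *
st(); sideview('side','sd26'); snap('wrist','w26'); sideview('scene','sc26')
a=cv2.imread('pics/sd26v.png')[:,100:500];b=cv2.imread('pics/sc26v.png')[:,100:500];cv2.imwrite('pics/t26.png',np.hstack([a,b]))
```

```text
tcp [403.3 245.1 159.7] cr [-10.2  -0.3 159.7] yaw 1.177 F [-0.   0.9 -2.5] M [-0.06 -0.06  0.01] gap 63.8 t 21.1333
```

View pics/t26.png

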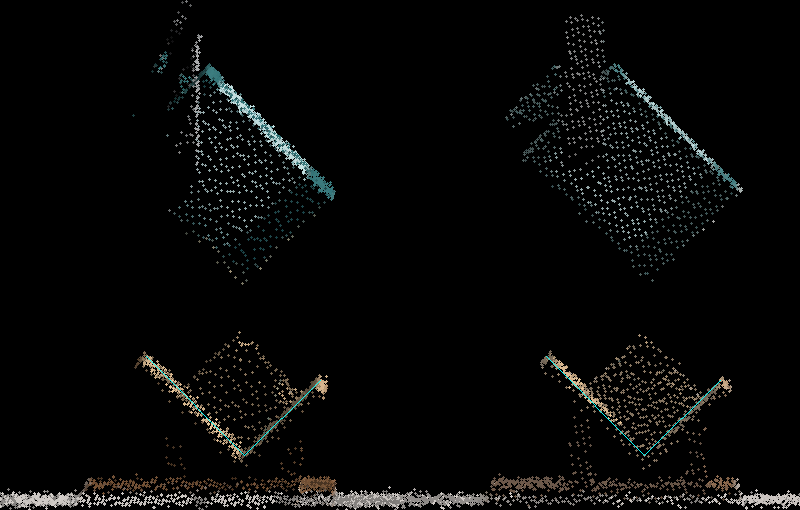

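>>> drive_tool(
  steps=[
    {"delta_pos": [-1, -12, 0], "yaw": 0.05, "hand": 55},
    {"delta_pos": [-2.3, -25, 0], "yaw": 0.09, "hand": 55},
    {"delta_pos": [-2.3, -26, 0], "yaw": 0.095, "hand": 55},
    {"delta_pos": [-2.3, -26, 0], "yaw": 0.095, "hand": 55},
    {"delta_pos": [-2.3, -26, 0], "yaw": 0.095, "hand": 55},
  ],
  squeeze=18,
)

```text
clock: 21.7
eef_pos: [392.3, 129.0, 157.0]
eef_rot: [-3.139, 0.001, 1.607]
wrist_force: [1.0, 0.5, -3.4]
finger_gap: 63.8
```

>>> drive_tool(
  steps=[
    {"delta_pos": [-2.3, -26, 0], "yaw": 0.095, "hand": 55},
    {"delta_pos": [-2.3, -26, 0], "yaw": 0.095, "hand": 55},
    {"delta_pos": [-2.3, -26, 0], "yaw": 0.095, "hand": 55},
    {"delta_pos": [-2.3, -26, 0], "yaw": 0.095, "hand": 55},
    {"delta_pos": [-2.3, -26, 0], "yaw": 0.095, "hand": 55},
  ],
)

```text
clock: 22.12
eef_pos: [380.9, -0.9, 157.2]
eef_rot: [-3.14, -0.001, 2.082]
wrist_force: [0.5, 0.3, -3.1]
finger_gap: 64.0
```

>>> drive_tool(
  steps=[
    {"delta_pos": [-2.3, -26, 0], "yaw": 0.095, "hand": 55},
    {"delta_pos": [-2.3, -26, 0], "yaw": 0.095, "hand": 55},
    {"delta_pos": [-2.3, -26, 0], "yaw": 0.095, "hand": 55},
    {"delta_pos": [-2.3, -26, 0], "yaw": 0.095, "hand": 55},
    {"delta_pos": [-2.3, -26, 0], "yaw": 0.095, "hand": 55},
  ],
)

```text
clock: 22.53
eef_pos: [369.4, -130.8, 157.2]
eef_rot: [-3.141, -0.002, 2.556]
wrist_force: [0.1, -0.6, -2.1]
finger_gap: 63.5
```

>>> drive_tool(
  steps=[
    {"delta_pos": [-2.3, -26, 0], "yaw": 0.095, "hand": 55},
    {"delta_pos": [-2.3, -24, 0], "yaw": 0.095, "hand": 55},
    {"delta_pos": [-2, -20, 0], "yaw": 0.09, "hand": 55},
    {"delta_pos": [0, 0, 0], "yaw": 0, "hand": 55},
  ],
)

```text
clock: 22.87
eef_pos: [362.9, -202.0, 157.0]
eef_rot: [-3.142, -0.002, 2.836]
wrist_force: [-0.1, 0.2, -4.0]
finger_gap: 64.0
```

```bash
cat >> h.py <<'E'
XT=np.array([.968,-.250]);YT=np.array([.250,.968])
def tray(p):
    p=np.atleast_2d(p);d=p[:,:2]-[402.9,-239.1];return np.c_[d@XT,d@YT,p[:,2]]
def trayview(name,fn,yl=(-50,50)):
    c=snap(name,fn);W=cloud(c);m=np.isfinite(W[...,0]);P=tray(W[m]);F=c['frame'][m]
    k=(abs(P[:,0])<150)&(P[:,1]>yl[0])&(P[:,1]<yl[1])&(P[:,2]<250)&(P[:,2]>-5)
    im=np.zeros((510,600,3),np.uint8)
    S=lambda x,z:(int((x+150)*2),int((250-z)*2))
    o=np.argsort(P[k][:,1]*(1 if name=='side' else -1))
    for a,f in zip(P[k][o],F[k][o]): cv2.circle(im,S(a[0],a[2]),1,f[::-1].tolist(),-1)
    pts=[(-72,74.2),(-66.2,72.6),(-72.4,49.4),(72.4,10.6),(83.8,53)]
    for a,b in zip(pts,pts[1:]): cv2.line(im,S(*a),S(*b),(255,255,0),1)
    cv2.imwrite('pics/'+fn+'v.png',im)
def stt():
    s=manip.read_state();print('tcp',s['eef_pos'].round(1),'tray',tray(s['eef_pos']).round(1)[0],'yaw',s['eef_rot'].round(3)[2],'F',s['wrist_force'].round(1),'M',s['moment'].round(2),'gap',round(s['finger_gap'],1),'t',s['clock'],'j6',s['joints'][5].round(2))
E
python3 - <<'E'
from h import *
stt(); trayview('side','sd27'); trayview('scene','sc27'); snap('wrist','w27')
a=cv2.imread('pics/sd27v.png')[:,100:500];b=cv2.imread('pics/sc27v.png')[:,100:500];cv2.imwrite('pics/t27.png',np.hstack([a,b]))
E
```

```text
tcp [ 362.9 -202.   157. ] tray [-48.   25.9 157. ] yaw 2.836 F [-0.1  0.2 -4. ] M [ 0.04 -0.22  0.02] gap 64.0 t 22.8667 j6 -1.86
```

View pics/t27.png

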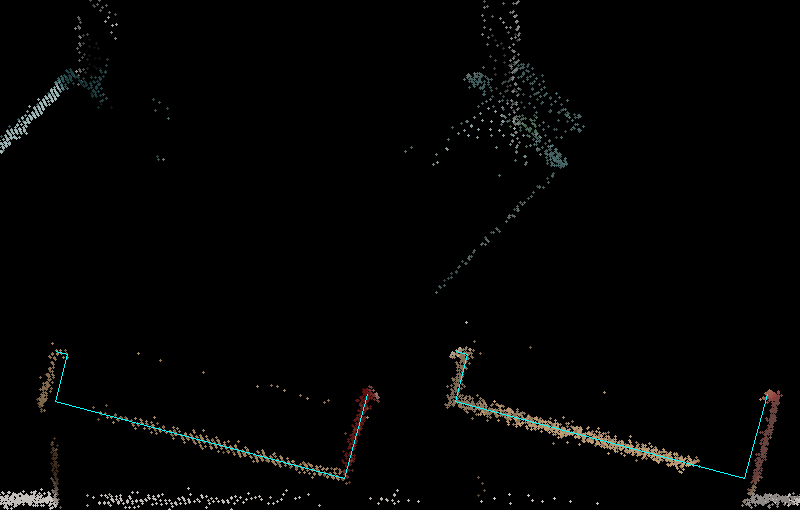

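View pics/w27.png

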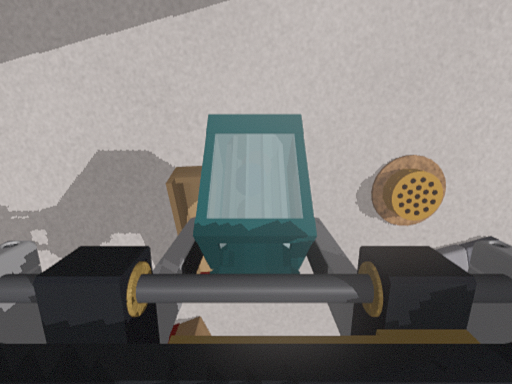

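>>> drive_tool(
  steps=[
    {"delta_pos": [-1, -13, 0], "yaw": 0.026, "hand": 55},
    {"delta_pos": [-1, -13.3, 0], "yaw": 0.026, "hand": 55},
    {"delta_pos": [0, 0, -12], "yaw": 0, "hand": 55},
    {"delta_pos": [0, 0, -12], "yaw": 0, "hand": 55},
    {"delta_pos": [0, 0, 0], "yaw": 0, "hand": 55},
  ],
  squeeze=12,
)

```text
clock: 23.43
eef_pos: [361.0, -224.6, 132.4]
eef_rot: [3.14, -0.003, 2.883]
wrist_force: [-0.1, -0.0, -3.6]
finger_gap: 64.0
```

Run:
```python
from h import *
stt(); trayview('scene','sc28')
```

```text
tcp [ 361.  -224.6  132.4] tray [-44.2   3.5 132.4] yaw 2.883 F [-0.1 -0.  -3.6] M [ 0.04 -0.21  0.01] gap 64.0 t 23.4333 j6 -1.96
```

View pics/sc28v.png

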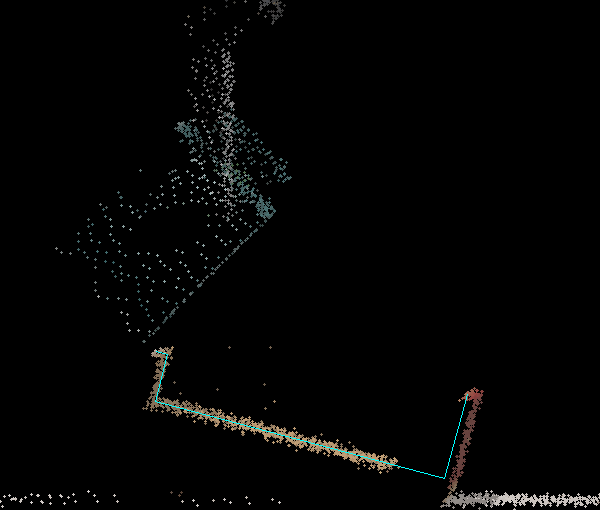

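>>> drive_tool(
  steps=[
    {"delta_pos": [-0.9, -3.4, -7], "yaw": 0.004, "hand": 55},
    {"delta_pos": [0, 0, -6], "yaw": 0, "hand": 55},
    {"delta_pos": [5.3, -1.4, -4], "yaw": 0, "hand": 55},
    {"delta_pos": [5.3, -1.4, -4], "yaw": 0, "hand": 55},
    {"delta_pos": [5.3, -1.4, -3], "yaw": 0, "hand": 55},
  ],
  squeeze=9,
)

```text
clock: 23.9
eef_pos: [377.4, -233.8, 110.3]
eef_rot: [-3.142, 0.0, 2.888]
wrist_force: [-2.1, -0.0, -0.8]
finger_gap: 64.0
```

Run:
```python
from h import *
stt(); trayview('scene','sc29')
```

```text
tcp [ 377.4 -233.8  110.3] tray [-26.   -1.2 110.3] yaw 2.888 F [-2.1 -0.  -0.8] M [ 0.13  0.29 -0.03] gap 64.0 t 23.9 j6 -1.95
```

View pics/sc29v.png

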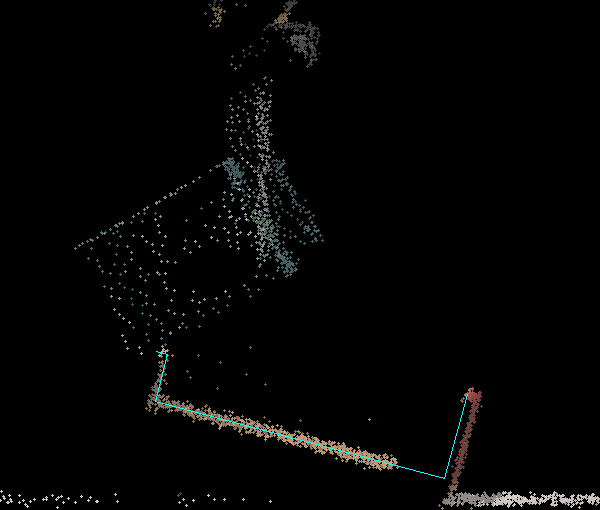

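>>> drive_tool(
  steps=[
    {"delta_pos": [4.4, -1.1, -4.6], "yaw": 0, "hand": 55},
    {"delta_pos": [4.4, -1.1, -4.6], "yaw": 0, "hand": 55},
    {"delta_pos": [4.4, -1.1, -4.6], "yaw": 0, "hand": 55},
    {"delta_pos": [3.1, -0.8, -5], "yaw": 0, "hand": 55},
    {"delta_pos": [3.1, -0.8, -5], "yaw": 0, "hand": 55},
  ],
)

```text
clock: 24.37
eef_pos: [396.8, -238.7, 86.4]
eef_rot: [-3.141, 0.001, 2.888]
wrist_force: [1.9, -0.4, 2.5]
finger_gap: 63.3
```

Run:
```python
from h import *
stt(); trayview('scene','sc30')
```

```text
tcp [ 396.8 -238.7   86.4] tray [-6.  -1.2 86.4] yaw 2.888 F [ 1.9 -0.4  2.5] M [-0.05 -0.25  0.  ] gap 63.3 t 24.3667 j6 -1.94
```

View pics/sc30v.png

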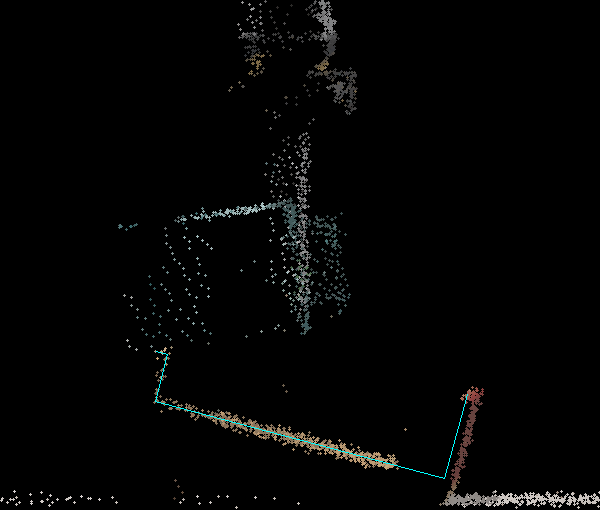

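>>> drive_tool(
  steps=[
    {"delta_pos": [2.3, -0.6, -5], "yaw": 0, "hand": 55},
    {"delta_pos": [2.3, -0.6, -5], "yaw": 0, "hand": 55},
    {"delta_pos": [1.9, -0.5, -6], "yaw": 0, "hand": 55},
    {"delta_pos": [1, -0.2, -6], "yaw": 0, "hand": 55},
    {"delta_pos": [0.5, 0, -6], "yaw": 0, "hand": 55},
  ],
)

```text
clock: 24.83
eef_pos: [404.5, -240.6, 58.2]
eef_rot: [-3.141, 0.001, 2.888]
wrist_force: [2.6, -1.9, 2.1]
finger_gap: 63.6
```

>>> drive_tool(
  steps=[
    {"delta_pos": [0, 0, -2], "yaw": 0, "hand": 55},
    {"delta_pos": [0, 0, 0], "yaw": 0, "hand": 55},
    {"delta_pos": [0, 0, 0], "yaw": 0, "hand": 55},
    {"delta_pos": [0, 0, 0], "yaw": 0, "hand": 55},
  ],
)

```text
clock: 25.17
eef_pos: [403.7, -240.2, 56.5]
eef_rot: [3.141, -0.001, 2.888]
wrist_force: [0.6, 0.3, -2.0]
finger_gap: 63.9
```

Run:
```python
from h import *
stt(); trayview('scene','sc31'); crop('sc31','a',110,260,110,240,4); snap('side','sd31'); crop('sd31','b',250,400,90,220,4)
b=cv2.imread('pics/sc31v.png')[100:,60:500]
a=cv2.imread('pics/a.png');c=cv2.imread('pics/b.png')
cv2.imwrite('pics/t31.png',cv2.resize(np.hstack([a,cv2.resize(b,(560,520)),c]),None,fx=.45,fy=.45)); cv2.imwrite('pics/t31b.png',cv2.resize(np.hstack([a,c]),None,fx=.66,fy=.66))
```

```text
tcp [ 403.7 -240.2   56.5] tray [ 1.  -0.8 56.5] yaw 2.888 F [ 0.6  0.3 -2. ] M [-0.02 -0.16  0.09] gap 63.9 t 25.1667 j6 -1.93
```

View pics/sc31v.png

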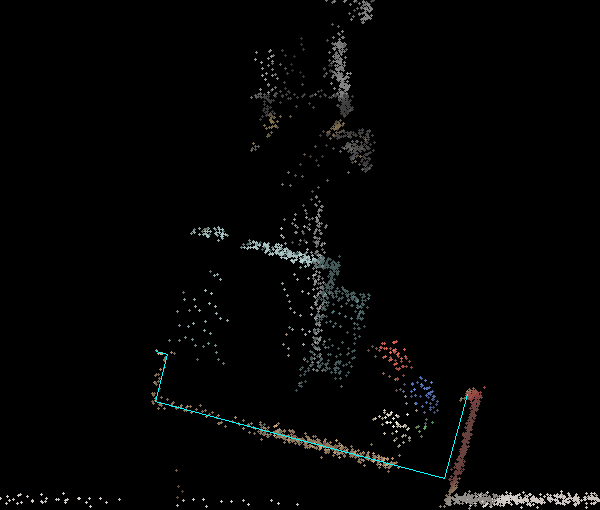

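View pics/t31b.png

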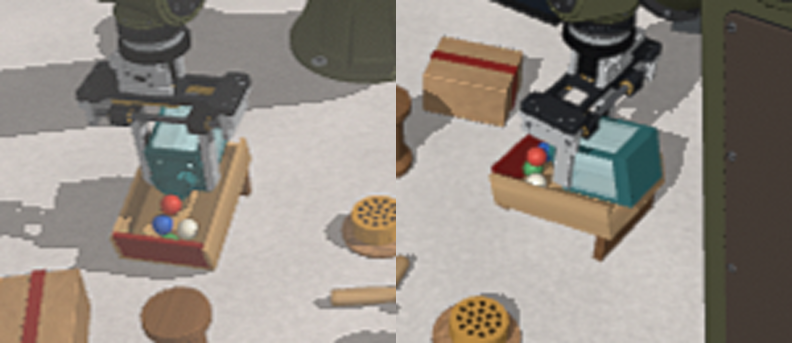

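>>> drive_tool(
  steps=[
    {"delta_pos": [-1.5, 0.4, 7], "yaw": 0, "hand": 55},
    {"delta_pos": [-2, 0.5, 9], "yaw": 0, "hand": 55},
    {"delta_pos": [-4, 1, 12], "yaw": 0, "hand": 55},
    {"delta_pos": [-6, 1.5, 13], "yaw": 0, "hand": 55},
    {"delta_pos": [-8, 2, 12], "yaw": 0, "hand": 55},
  ],
)

```text
clock: 25.68
eef_pos: [382.6, -235.0, 111.3]
eef_rot: [-3.141, 0.001, 2.888]
wrist_force: [-0.1, 0.1, -3.3]
finger_gap: 63.9
```

Run:
```python
from h import *
stt(); trayview('scene','sc32'); crop('sc32','a',110,260,110,240,4); snap('side','sd32'); crop('sd32','b',250,400,90,220,4)
a=cv2.imread('pics/a.png');c=cv2.imread('pics/b.png')
cv2.imwrite('pics/t32b.png',cv2.resize(np.hstack([a,c]),None,fx=.66,fy=.66))
```

```text
tcp [ 382.6 -235.   111.3] tray [-20.7  -1.2 111.3] yaw 2.888 F [-0.1  0.1 -3.3] M [-0.01 -0.22 -0.03] gap 63.9 t 25.6833 j6 -1.95
```

View pics/sc32v.png

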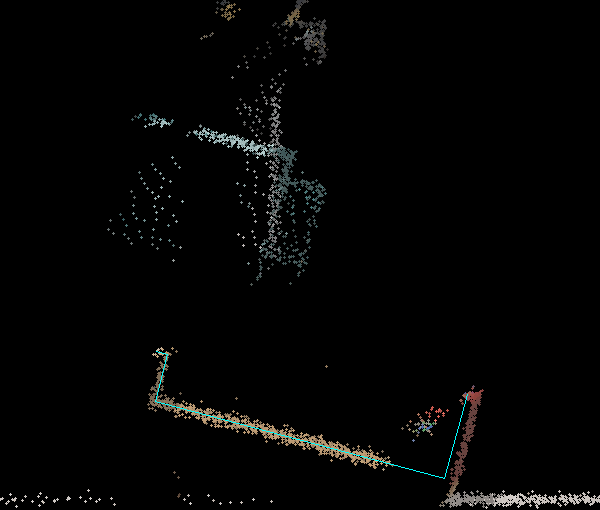

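View pics/t32b.png

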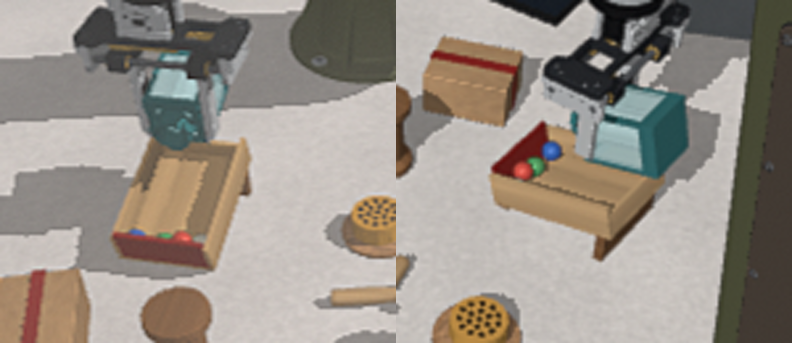

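>>> drive_tool(
  steps=[
    {"delta_pos": [-1, 5, 15], "yaw": -0.03, "hand": 55},
    {"delta_pos": [-1.4, 15, 15], "yaw": -0.07, "hand": 55},
    {"delta_pos": [-1.4, 21, 5], "yaw": -0.095, "hand": 55},
    {"delta_pos": [-1.4, 21, 0], "yaw": -0.095, "hand": 55},
    {"delta_pos": [-1.4, 21, 0], "yaw": -0.095, "hand": 55},
  ],
  squeeze=15,
)

```text
clock: 26.2
eef_pos: [376.1, -151.3, 144.9]
eef_rot: [3.141, 0.001, 2.498]
wrist_force: [0.0, 0.3, -2.4]
finger_gap: 64.1
```

>>> drive_tool(
  steps=[
    {"delta_pos": [-1.4, 21, 0], "yaw": -0.095, "hand": 55},
    {"delta_pos": [-1.4, 21, 0], "yaw": -0.095, "hand": 55},
    {"delta_pos": [-1.4, 21, 0], "yaw": -0.095, "hand": 55},
    {"delta_pos": [-1.4, 21, 0], "yaw": -0.095, "hand": 55},
    {"delta_pos": [-1.4, 21, 0], "yaw": -0.095, "hand": 55},
  ],
)

```text
clock: 26.62
eef_pos: [369.0, -46.0, 144.7]
eef_rot: [3.142, 0.0, 2.023]
wrist_force: [-0.5, 0.2, -2.6]
finger_gap: 63.8
```

>>> drive_tool(
  steps=[
    {"delta_pos": [-1.4, 21, 0], "yaw": -0.095, "hand": 55},
    {"delta_pos": [-1.4, 21, 0], "yaw": -0.095, "hand": 55},
    {"delta_pos": [-1.4, 21, 0], "yaw": -0.095, "hand": 55},
    {"delta_pos": [-1.4, 21, 0], "yaw": -0.095, "hand": 55},
    {"delta_pos": [-1.4, 21, 0], "yaw": -0.095, "hand": 55},
  ],
)

```text
clock: 27.03
eef_pos: [361.9, 59.0, 144.7]
eef_rot: [3.142, 0.0, 1.548]
wrist_force: [0.0, -0.3, -2.2]
finger_gap: 64.0
```

>>> drive_tool(
  steps=[
    {"delta_pos": [-1.4, 21, 0], "yaw": -0.095, "hand": 55},
    {"delta_pos": [-1.4, 21, 0], "yaw": -0.095, "hand": 55},
    {"delta_pos": [-1.4, 21, -5], "yaw": -0.09, "hand": 55},
    {"delta_pos": [-1, 12, -10], "yaw": 0, "hand": 55},
    {"delta_pos": [0, 0, 0], "yaw": 0, "hand": 55},
  ],
)

```text
clock: 27.45
eef_pos: [356.0, 134.4, 128.4]
eef_rot: [-3.14, 0.001, 1.275]
wrist_force: [0.3, -0.6, -3.3]
finger_gap: 64.2
```

```bash
sed -i 's/abs(P\[:,0\])<150)&(P\[:,1\]>yl\[0\])&(P\[:,1\]<yl\[1\])&(P\[:,2\]<250)/P[:,0]>-250)\&(P[:,0]<100)\&(P[:,1]>yl[0])\&(P[:,1]<yl[1])\&(P[:,2]<250)/;' h.py
python3 - <<'E'
s=open('h.py').read()
i=s.index('def sideview');j=s.index('XT=')
t=s[i:j].replace('a[0]+150','a[0]+250').replace('(x+150)','(x+250)').replace('(510,600,3)','(510,700,3)')
s=s[:i]+t+s[j:];open('h.py','w').write(s)
E
python3 - <<'E'
from h import *
st(); sideview('side','sd33'); sideview('scene','sc33')
a=cv2.imread('pics/sd33v.png');b=cv2.imread('pics/sc33v.png');cv2.imwrite('pics/t33.png',cv2.resize(np.hstack([a,b]),None,fx=.57,fy=.57))
E
```

```text
tcp [356.  134.4 128.4] cr [-130.5    1.   128.4] yaw 1.275 F [ 0.3 -0.6 -3.3] M [-0.18 -0.01  0.03] gap 64.2 t 27.45
```

View pics/t33.png

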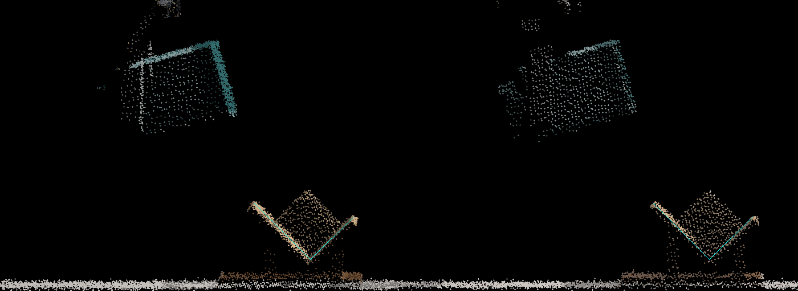

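>>> drive_tool(
  steps=[
    {"delta_pos": [0, 0, -10], "yaw": -0.05, "hand": 55},
    {"delta_pos": [0, 0, -15], "yaw": -0.047, "hand": 55},
    {"delta_pos": [0, 0, -15], "yaw": 0, "hand": 55},
    {"delta_pos": [0, 0, -10], "yaw": 0, "hand": 55},
    {"delta_pos": [0, 0, 0], "yaw": 0, "hand": 55},
  ],
  squeeze=5,
)

```text
clock: 27.97
eef_pos: [356.3, 132.0, 78.6]
eef_rot: [-3.14, 0.002, 1.175]
wrist_force: [-0.2, -0.2, -2.9]
finger_gap: 64.1
```

Run:
```python
from h import *
st(); sideview('side','sd34')
```

```text
tcp [356.3 132.   78.6] cr [-132.7   -0.2   78.6] yaw 1.175 F [-0.2 -0.2 -2.9] M [-0.17  0.01  0.03] gap 64.1 t 27.9667
```

View pics/sd34v.png

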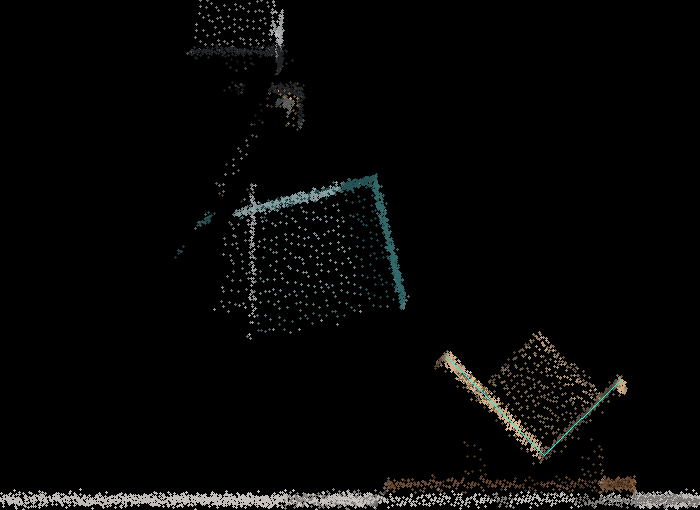

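>>> drive_tool(
  steps=[
    {"delta_pos": [0, 0, -12], "yaw": 0.003, "hand": 55},
    {"delta_pos": [0, 0, -15], "yaw": 0, "hand": 55},
    {"delta_pos": [0, 0, -6], "yaw": 0, "hand": 55},
    {"delta_pos": [3, 7.4, 0], "yaw": 0, "hand": 55},
    {"delta_pos": [3, 7.4, 0], "yaw": 0, "hand": 55},
  ],
  squeeze=6,
)

```text
clock: 28.43
eef_pos: [363.5, 148.1, 47.5]
eef_rot: [3.141, -0.0, 1.178]
wrist_force: [-2.4, -6.9, 0.6]
finger_gap: 63.8
```

Run:
```python
from h import *
st(); sideview('side','sd35')
```

```text
tcp [363.5 148.1  47.5] cr [-115.    -0.7   47.5] yaw 1.178 F [-2.4 -6.9  0.6] M [-1.26  0.36 -0.05] gap 63.8 t 28.4333
```

View pics/sd35v.png

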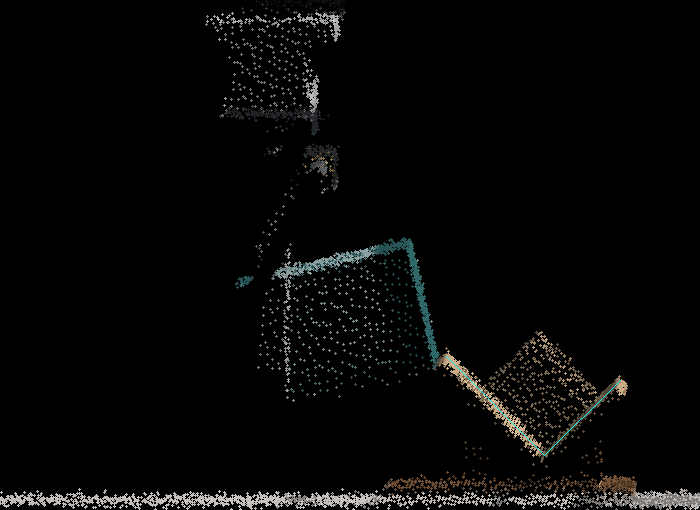

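>>> drive_tool(
  steps=[
    {"delta_pos": [0.3, 0.7, 5], "yaw": 0, "hand": 55},
    {"delta_pos": [0.3, 0.7, 5], "yaw": 0, "hand": 55},
    {"delta_pos": [0.4, 1, 5], "yaw": 0, "hand": 55},
    {"delta_pos": [0.6, 1.4, 5], "yaw": 0, "hand": 55},
    {"delta_pos": [0.8, 1.8, 5], "yaw": 0, "hand": 55},
  ],
)

```text
clock: 28.9
eef_pos: [365.5, 153.5, 72.6]
eef_rot: [3.141, -0.001, 1.179]
wrist_force: [-0.1, 0.2, -2.6]
finger_gap: 64.0
```

Run:
```python
from h import *
st(); sideview('side','sd36')
```

```text
tcp [365.5 153.5  72.6] cr [-109.3   -0.4   72.6] yaw 1.179 F [-0.1  0.2 -2.6] M [-0.12 -0.04  0.  ] gap 64.0 t 28.9
```

View pics/sd36v.png

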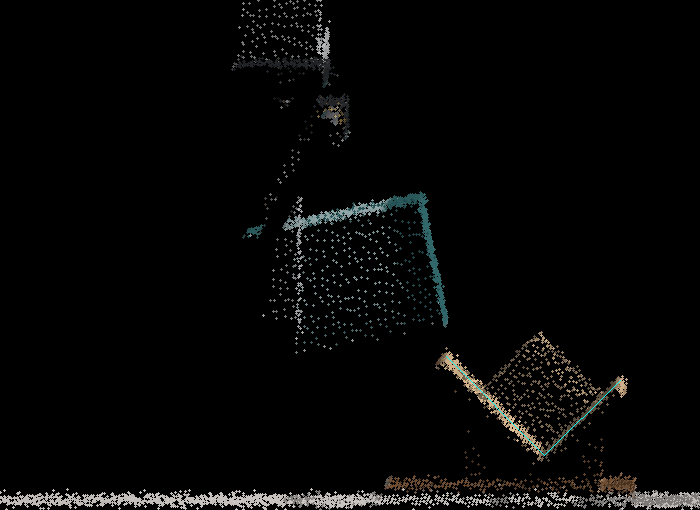

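>>> drive_tool(
  steps=[
    {"delta_pos": [-4.6, -11, -5], "yaw": 0, "hand": 55},
    {"delta_pos": [0, 0, -14], "yaw": 0, "hand": 55},
    {"delta_pos": [0, 0, -12], "yaw": 0, "hand": 55},
    {"delta_pos": [2, 4.6, 0], "yaw": 0, "hand": 55},
    {"delta_pos": [2, 4.6, 0], "yaw": 0, "hand": 55},
  ],
  squeeze=5,
)

```text
clock: 29.37
eef_pos: [364.3, 151.3, 40.4]
eef_rot: [-3.14, 0.001, 1.178]
wrist_force: [0.0, -0.9, -2.5]
finger_gap: 64.0
```

>>> drive_tool(
  steps=[
    {"delta_pos": [2, 4.6, 0], "yaw": 0, "hand": 55},
    {"delta_pos": [2, 4.6, 3], "yaw": 0, "hand": 55},
    {"delta_pos": [1.5, 3.7, 4], "yaw": 0, "hand": 55},
    {"delta_pos": [1.1, 2.8, 4], "yaw": 0, "hand": 55},
    {"delta_pos": [1.1, 2.8, 4], "yaw": 0, "hand": 55},
  ],
)

```text
clock: 29.78
eef_pos: [372.6, 170.4, 56.4]
eef_rot: [3.141, -0.0, 1.179]
wrist_force: [-1.8, -2.6, -2.3]
finger_gap: 64.0
```

Run:
```python
from h import *
st(); sideview('side','sd37')
```

```text
tcp [372.6 170.4  56.4] cr [-90.9  -0.5  56.4] yaw 1.179 F [-1.8 -2.6 -2.3] M [-0.48  0.13 -0.06] gap 64.0 t 29.7833
```

View pics/sd37v.png

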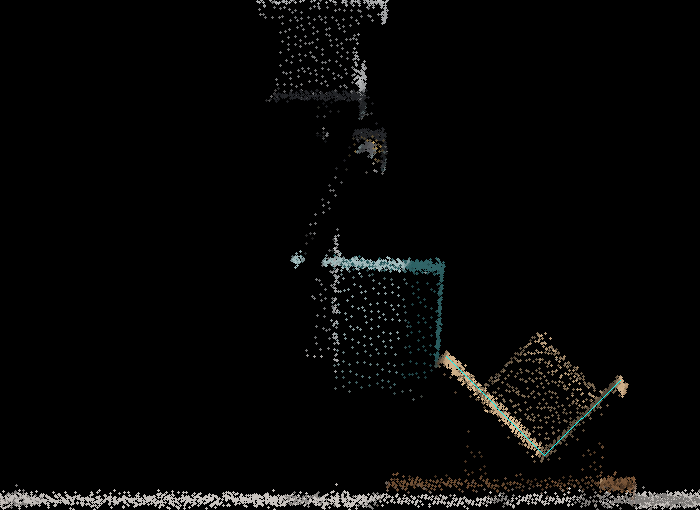

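>>> drive_tool(
  steps=[
    {"delta_pos": [0.2, 0.5, 8], "yaw": 0, "hand": 55},
    {"delta_pos": [2, 4.8, 5], "yaw": 0, "hand": 55},
    {"delta_pos": [2, 4.8, 5], "yaw": 0, "hand": 55},
    {"delta_pos": [2, 4.8, 5], "yaw": 0, "hand": 55},
  ],
)

```text
clock: 30.17
eef_pos: [378.8, 185.5, 79.5]
eef_rot: [3.141, -0.0, 1.179]
wrist_force: [-0.3, -0.6, -2.9]
finger_gap: 63.8
```

Run:
```python
from h import *
st(); sideview('side','sd38')
```

```text
tcp [378.8 185.5  79.5] cr [-74.6  -0.5  79.5] yaw 1.179 F [-0.3 -0.6 -2.9] M [-0.32  0.14 -0.04] gap 63.8 t 30.1667
```

View pics/sd38v.png

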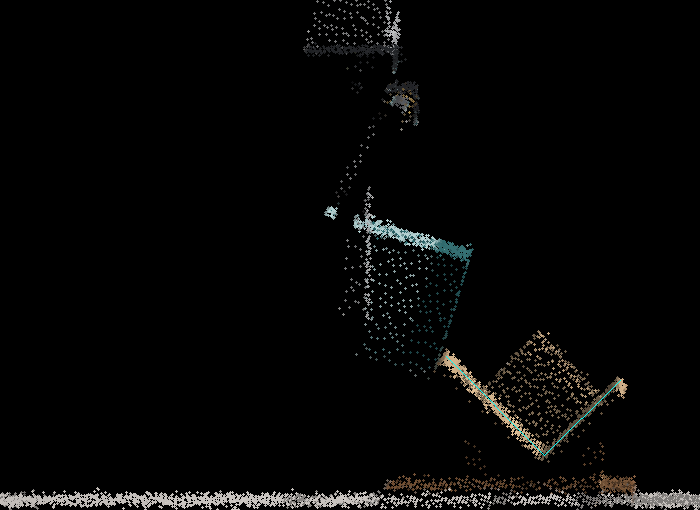

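>>> drive_tool(
  steps=[
    {"delta_pos": [1.9, 4.6, 4], "yaw": 0, "hand": 55},
    {"delta_pos": [1.9, 4.6, 4], "yaw": 0, "hand": 55},
    {"delta_pos": [1.9, 4.6, 3.5], "yaw": 0, "hand": 55},
    {"delta_pos": [2.1, 5, 3], "yaw": 0, "hand": 55},
    {"delta_pos": [2.1, 5, 2.5], "yaw": 0, "hand": 55},
  ],
)

```text
clock: 30.63
eef_pos: [388.7, 209.3, 96.1]
eef_rot: [3.142, -0.0, 1.179]
wrist_force: [-0.9, -2.3, -1.9]
finger_gap: 63.6
```

Run:
```python
from h import *
st(); sideview('side','sd39')
```

```text
tcp [388.7 209.3  96.1] cr [-48.8  -0.5  96.1] yaw 1.179 F [-0.9 -2.3 -1.9] M [-0.36  0.08 -0.03] gap 63.6 t 30.6333
```

View pics/sd39v.png

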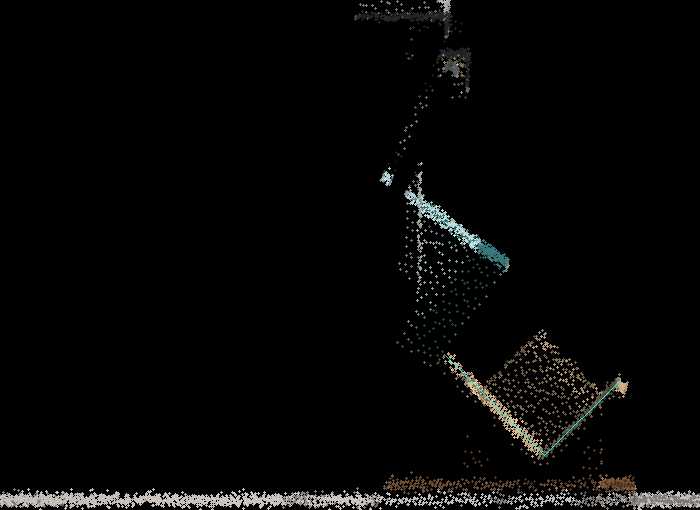

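>>> drive_tool(
  steps=[
    {"delta_pos": [2.1, 5.1, 2.5], "yaw": 0, "hand": 55},
    {"delta_pos": [2.1, 5.1, 2], "yaw": 0, "hand": 55},
    {"delta_pos": [2.1, 5.1, 1.5], "yaw": 0, "hand": 55},
    {"delta_pos": [2.1, 5.1, 1], "yaw": 0, "hand": 55},
    {"delta_pos": [2.1, 5.1, 0.5], "yaw": 0, "hand": 55},
  ],
)

```text
clock: 31.1
eef_pos: [399.2, 234.8, 103.4]
eef_rot: [3.141, -0.0, 1.179]
wrist_force: [-1.7, -2.4, -1.2]
finger_gap: 64.1
```

Run:
```python
from h import *
st(); sideview('side','sd40')
```

```text
tcp [399.2 234.8 103.4] cr [-21.2  -0.5 103.4] yaw 1.179 F [-1.7 -2.4 -1.2] M [-0.41  0.02 -0.04] gap 64.1 t 31.1
```

View pics/sd40v.png

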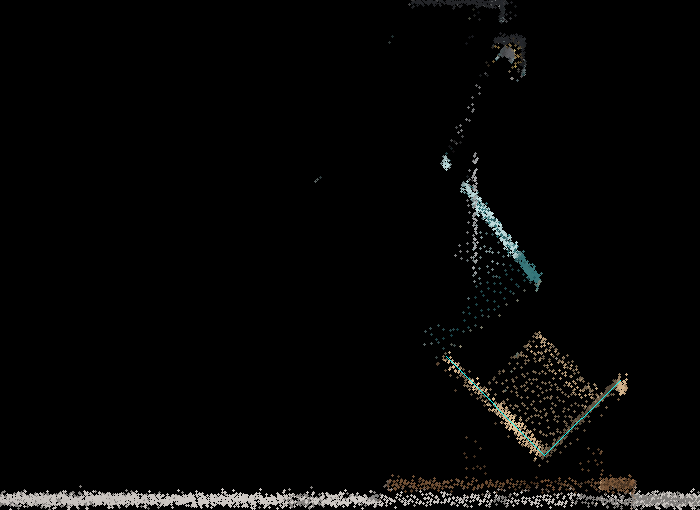

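>>> drive_tool(
  steps=[
    {"delta_pos": [0, 0, 9], "yaw": 0, "hand": 55},
    {"delta_pos": [3.8, 9.2, 2], "yaw": 0, "hand": 55},
    {"delta_pos": [4.6, 11.1, -3], "yaw": 0, "hand": 55},
    {"delta_pos": [0, 0, -10], "yaw": 0, "hand": 55},
    {"delta_pos": [0, 0, 0], "yaw": 0, "hand": 55},
  ],
  squeeze=8,
)

```text
clock: 31.57
eef_pos: [406.7, 254.8, 99.1]
eef_rot: [-3.14, 0.002, 1.18]
wrist_force: [0.3, -0.2, -3.4]
finger_gap: 63.9
```

Run:
```python
from h import *
st(); sideview('side','sd41')
```

```text
tcp [406.7 254.8  99.1] cr [ 0.1  0.3 99.1] yaw 1.18 F [ 0.3 -0.2 -3.4] M [-0.03 -0.07 -0.02] gap 63.9 t 31.5667
```

View pics/sd41v.png

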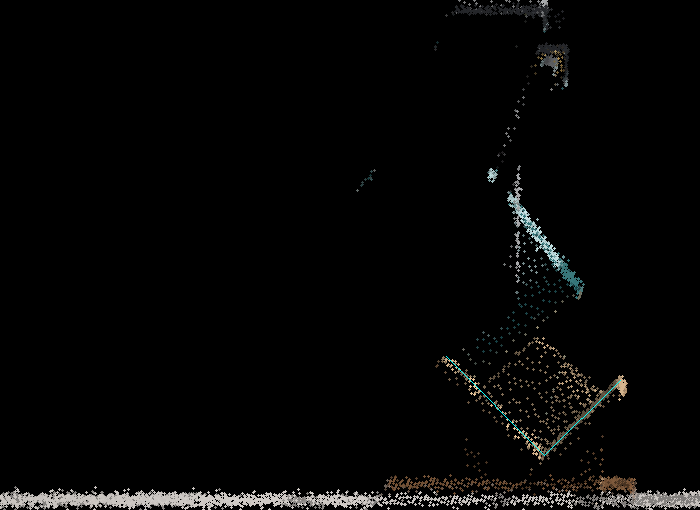

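>>> drive_tool(
  steps=[
    {"delta_pos": [0, 0, -6], "yaw": 0, "hand": 55},
    {"delta_pos": [0.2, 0.6, -5], "yaw": 0, "hand": 55},
    {"delta_pos": [0.4, 1, -4], "yaw": 0, "hand": 55},
    {"delta_pos": [0.5, 1.2, -3], "yaw": 0, "hand": 55},
    {"delta_pos": [0, 0, 0], "yaw": 0, "hand": 55},
  ],
  squeeze=6,
)

```text
clock: 32.03
eef_pos: [408.6, 257.6, 82.9]
eef_rot: [3.142, -0.0, 1.179]
wrist_force: [0.6, 1.4, -2.4]
finger_gap: 63.9
```

Run:
```python
from h import *
st(); sideview('side','sd42');sideview('scene','sc42')
a=cv2.imread('pics/sd42v.png')[100:,300:];b=cv2.imread('pics/sc42v.png')[100:,300:];cv2.imwrite('pics/t42.png',np.hstack([a,b]))
```

```text
tcp [408.6 257.6  82.9] cr [ 3.4 -0.5 82.9] yaw 1.179 F [ 0.6  1.4 -2.4] M [ 0.26 -0.21  0.04] gap 63.9 t 32.0333
```

View pics/t42.png

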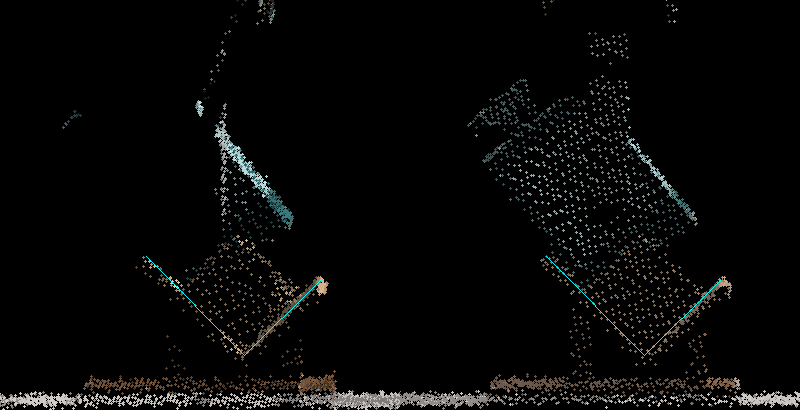

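>>> drive_tool(
  steps=[
    {"delta_pos": [-1.5, -3.7, 0], "yaw": 0, "hand": 55},
    {"delta_pos": [-1.3, -3.2, 0], "yaw": 0, "hand": 55},
    {"delta_pos": [1, 2.4, -3.5], "yaw": 0, "hand": 55},
    {"delta_pos": [1, 2.4, -3], "yaw": 0, "hand": 55},
    {"delta_pos": [0, 0, 0], "yaw": 0, "hand": 55},
  ],
)

```text
clock: 32.55
eef_pos: [407.8, 255.5, 76.3]
eef_rot: [-3.141, 0.0, 1.179]
wrist_force: [1.1, 1.3, -1.2]
finger_gap: 63.9
```

Run:
```python
from h import *
st(); sideview('side','sd43')
```

```text
tcp [407.8 255.5  76.3] cr [ 1.2 -0.5 76.3] yaw 1.179 F [ 1.1  1.3 -1.2] M [ 0.26 -0.27  0.01] gap 63.9 t 32.55
```

View pics/sd43v.png

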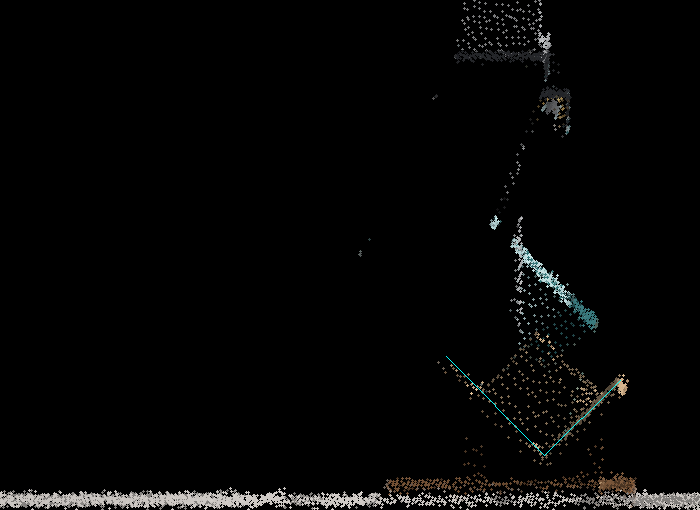

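>>> drive_tool(
  steps=[
    {"delta_pos": [0, 0, 0], "yaw": 0, "hand": 68},
    {"delta_pos": [0, 0, 0], "yaw": 0, "hand": 72},
    {"delta_pos": [0, 0, 0], "yaw": 0, "hand": 80},
    {"delta_pos": [0, 0, 0], "yaw": 0, "hand": 90},
    {"delta_pos": [0, 0, 0], "yaw": 0, "hand": 90},
  ],
)

```text
clock: 33.02
eef_pos: [407.6, 255.2, 76.8]
eef_rot: [-3.142, 0.0, 1.179]
wrist_force: [-0.5, 0.4, 0.8]
finger_gap: 88.1
```

Run:
```python
from h import *
st(); sideview('side','sd44')
```

```text
tcp [407.6 255.2  76.8] cr [ 0.9 -0.4 76.8] yaw 1.179 F [-0.5  0.4  0.8] M [ 0.01 -0.09 -0.01] gap 88.1 t 33.0167
```

View pics/sd44v.png

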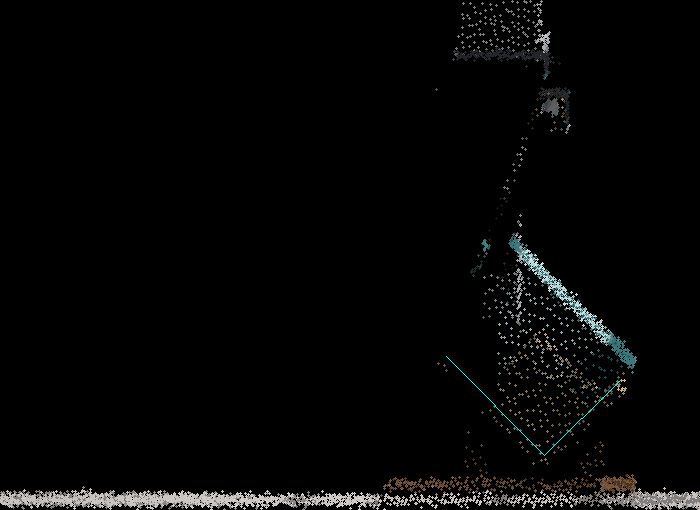

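>>> drive_tool(
  steps=[
    {"delta_pos": [0, 0, 15], "yaw": 0, "hand": 92},
    {"delta_pos": [0, 0, 30], "yaw": 0, "hand": 92},
    {"delta_pos": [0, 0, 40], "yaw": 0, "hand": 92},
    {"delta_pos": [0, 0, 40], "yaw": 0, "hand": 92},
  ],
)

```text
clock: 33.4
eef_pos: [407.1, 254.9, 203.0]
eef_rot: [-3.141, 0.001, 1.179]
wrist_force: [0.8, 0.3, 0.9]
finger_gap: 92.2
```

>>> drive_tool(
  steps=[
    {"delta_pos": [0, 0, 35], "yaw": 0, "hand": 92},
    {"delta_pos": [-10, -35, 0], "yaw": 0, "hand": 92},
    {"delta_pos": [-10, -35, 0], "yaw": 0, "hand": 92},
    {"delta_pos": [-10, -35, 0], "yaw": 0, "hand": 92},
    {"delta_pos": [0, 0, 0], "yaw": 0, "hand": 92},
  ],
)

```text
clock: 33.82
eef_pos: [376.4, 146.8, 237.1]
eef_rot: [3.141, 0.0, 1.177]
wrist_force: [-0.3, 0.2, -0.1]
finger_gap: 92.0
```

Run:
```python
from h import *
st(); sc=snap('scene','sc50'); sd=snap('side','sd50')
for n in ['sd24','sc24','sd50','sc50']:
    c=load(n);W=cloud(c);m=np.isfinite(W[...,0]);P=crad(W[m]);P=P[(abs(P[:,0])<110)&(abs(P[:,1])<50)&(P[:,2]>40)&(P[:,2]<170)]
    al=(-(P[:,0]-45)+(P[:,2]-45))/2**.5; pe=((P[:,0]-45)+(P[:,2]-45))/2**.5
    t=(pe>29)&(pe<37)&(al>5)&(al<88)&(abs(P[:,1])<28)
    X=np.c_[al[t]-45,P[t,1],np.ones(t.sum())];s=np.linalg.lstsq(X,pe[t],rcond=None)[0]
    print(n,t.sum(),'perp',s[2].round(1),'tilt deg',np.degrees(s[:2]).round(1),'along face',np.percentile(al[(pe>28)&(pe<36)],[1,99]).round(1),'along max',np.percentile(al,99.5).round(1),'lat',np.percentile(P[(pe>20)&(pe<36)&(al>50)&(al<90),1],[2,98]).round(1))
cols=dict(red=lambda h:((h[...,0]<8)|(h[...,0]>172))&(h[...,1]>120),blue=lambda h:(h[...,0]>100)&(h[...,0]<130)&(h[...,1]>90),green=lambda h:(h[...,0]>40)&(h[...,0]<85)&(h[...,1]>70),cream=lambda h:(h[...,1]<70)&(h[...,2]>170))
for n in ['sd50','sc50']:
    c=load(n);W=cloud(c);hsv=cv2.cvtColor(c['frame'],cv2.COLOR_RGB2HSV);T=tray(W.reshape(-1,3)).reshape(W.shape)
    g=np.isfinite(W[...,0])&(abs(T[...,0])<70)&(abs(T[...,1])<52)&(T[...,2]>15)
    for k,f in cols.items():
        m=g&f(hsv);q=T[m]
        if len(q)>3: print(n,k,len(q),np.median(q,0).round(0),'zmax',np.percentile(q[:,2],95).round(0))
    m=(hsv[...,1]>110)&box(W,380,500,-70,40,24,34);q=W[m];(cx,cy),r=cv2.minEnclosingCircle(q[:,:2].astype(np.float32));print('cap',np.round([cx,cy,r],1),np.median(q[:,2]))
crop('sc50','a',110,260,110,240,4); crop('sd50','b',250,400,90,220,4)
a=cv2.imread('pics/a.png');c=cv2.imread('pics/b.png')
cv2.imwrite('pics/t50.png',cv2.resize(np.hstack([a,c]),None,fx=.66,fy=.66))
```

```text
tcp [376.4 146.8 237.1] cr [-111.3  -13.1  237.1] yaw 1.177 F [-0.3  0.2 -0.1] M [-0.01 -0.01 -0.05] gap 92.0 t 33.8167
sd24 778 perp 31.9 tilt deg [0.  0.1] along face [ 1.  90.5] along max 110.7 lat [-29.6  34. ]
sc24 233 perp 33.7 tilt deg [-0.2  0.2] along face [-0.2 89.9] along max 109.1 lat [-32.   31.3]
sd50 777 perp 31.9 tilt deg [-0.   0.2] along face [ 1.2 90.6] along max 110.7 lat [-30.6  32.9]
sc50 230 perp 33.8 tilt deg [-0.4 -0. ] along face [ 0.  89.4] along max 109.3 lat [-34.4  32.1]
cap [434.7 -14.5  32.2] 29.133546638717803
sc50 red 12 [67. 21. 43.] zmax 46.0
sc50 blue 6 [ 64. -36.  38.] zmax 39.0
sc50 green 8 [63. -4. 36.] zmax 38.0
cap [436.4 -12.7  32.8] 29.118770460230166
```

View pics/t50.png

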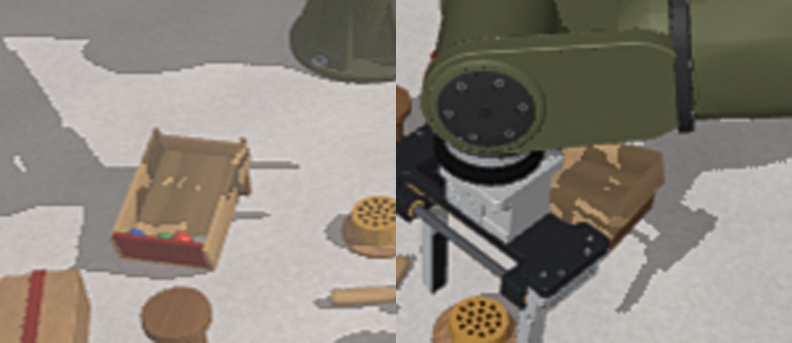

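View pics/sc50.png

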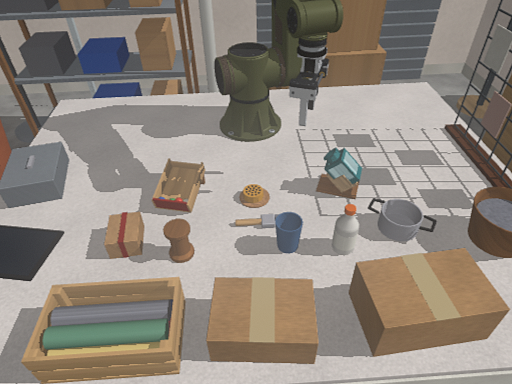

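>>> drive_tool(
  steps=[
    {"delta_pos": [5, -30, 0], "yaw": 0, "hand": 92},
    {"delta_pos": [5, -39, 0], "yaw": 0, "hand": 92},
    {"delta_pos": [5, -39, 0], "yaw": 0, "hand": 92},
    {"delta_pos": [5, -39, 0], "yaw": 0, "hand": 92},
    {"delta_pos": [5, -39, 0], "yaw": 0, "hand": 92},
  ],
)

```text
clock: 34.33
eef_pos: [403.2, -36.7, 236.8]
eef_rot: [3.141, -0.0, 1.18]
wrist_force: [1.0, 0.6, 0.2]
finger_gap: 91.8
```

>>> drive_tool(
  steps=[
    {"delta_pos": [5, -39, 0], "yaw": 0, "hand": 92},
    {"delta_pos": [5, -39, 0], "yaw": 0, "hand": 92},
    {"delta_pos": [5, -39, 0], "yaw": 0, "hand": 92},
    {"delta_pos": [5, -39, 0], "yaw": 0, "hand": 92},
    {"delta_pos": [5, -39, 0], "yaw": 0, "hand": 92},
  ],
)

```text
clock: 34.75
eef_pos: [428.5, -232.2, 236.4]
eef_rot: [-3.141, -0.0, 1.18]
wrist_force: [1.0, 1.6, 0.2]
finger_gap: 91.8
```

>>> drive_tool(
  steps=[
    {"delta_pos": [5, -39, 0], "yaw": 0, "hand": 92},
    {"delta_pos": [5, -39, 0], "yaw": 0, "hand": 92},
    {"delta_pos": [2, -10, 0], "yaw": 0, "hand": 92},
    {"delta_pos": [0, 0, 0], "yaw": 0, "hand": 92},
  ],
)

```text
clock: 35.08
eef_pos: [440.4, -320.3, 235.4]
eef_rot: [-3.14, -0.0, 1.177]
wrist_force: [-0.5, 0.5, -1.3]
finger_gap: 92.2
```

Run:
```python
from h import *
stt(); c=snap('wrist','w51'); snap('side','sd51'); snap('scene','sc51')
W=cloud(c);hsv=cv2.cvtColor(c['frame'],cv2.COLOR_RGB2HSV);T=tray(W.reshape(-1,3)).reshape(W.shape)
cols=dict(red=lambda h:((h[...,0]<8)|(h[...,0]>172))&(h[...,1]>120),blue=lambda h:(h[...,0]>100)&(h[...,0]<130)&(h[...,1]>90),green=lambda h:(h[...,0]>40)&(h[...,0]<85)&(h[...,1]>70),cream=lambda h:(h[...,1]<80)&(h[...,2]>140))
g=np.isfinite(W[...,0])&(T[...,0]<66)&(T[...,0]>0)&(abs(T[...,1])<52)&(T[...,2]>15)
for k,f in cols.items():
    q=T[g&f(hsv)]
    if len(q)>3: print(k,len(q),np.median(q,0).round(0),'zmax',np.percentile(q[:,2],98).round(0))
crop('sd51','a',180,340,90,330,2.4)
```

```text
tcp [ 440.4 -320.3  235.4] tray [ 56.6 -69.2 235.4] yaw 1.177 F [-0.5  0.5 -1.3] M [-0.05 -0.06  0.06] gap 92.2 t 35.0833 j6 -0.3
red 99 [62. 17. 42.] zmax 343.0
blue 255 [ 14. -41. 347.] zmax 362.0
green 179 [ 57. -11.  37.] zmax 370.0
cream 134 [ 49. -46. 355.] zmax 355.0
```

View pics/w51.png

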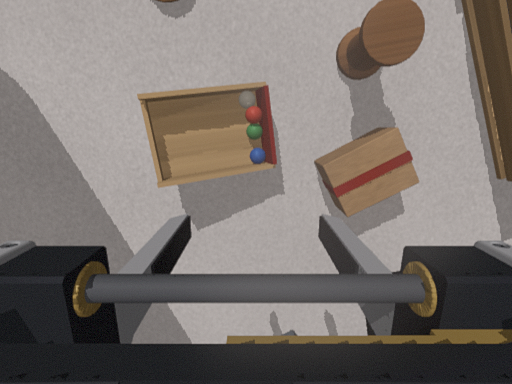

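View pics/a.png

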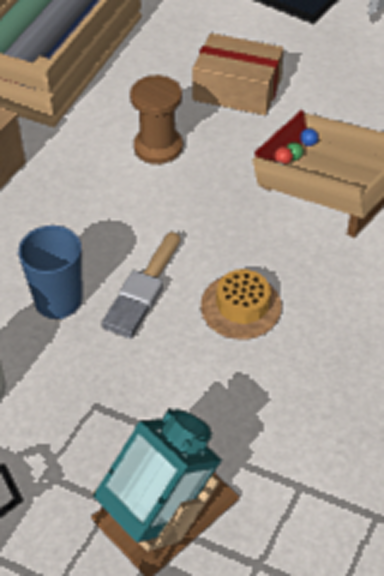

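Run:
```python
from h import *
stt()
a=load('sc50')['frame'].astype(int);b=load('sc51')['frame'].astype(int)
print('tray patch diff',np.abs(a-b)[150:215,150:210].max(-1).mean().round(2))
for u,v in ((248,99),(253,115),(254,131),(257,156)): print(tray(cloud(load('w51'))[v,u]).round(0))
print(manip.sign_off())
```

```text
tcp [ 440.2 -317.4  236.5] tray [ 55.7 -66.4 236.5] yaw 1.18 F [-1.   0.7 -0.6] M [-0.03  0.   -0.03] gap 92.0 t 35.2333 j6 -0.3
tray patch diff 17.57
[[62. 38. 38.]]
[[66. 16. 45.]]
[[64. -5. 38.]]
[[ 64. -40.  37.]]
the job is handed in; nothing more can be done
None
```

I carried out the whole task and handed it in at 35.2 s of the 72 s allowed; `sign_off` gave no verdict.

**How it was done:** The interface turns the tool only about the vertical. To tilt the shaker and the cap, I let them pivot in the pads by pressing them against the cradle, the tray's end wall and the coaster.
- **Cap:** I unscrewed it in the cradle with repeated grip-and-yaw strokes.
- **Pour:** I poured over the tray's upper end wall.
- **Return:** I released the empty shaker flush on the cradle floor, about 28 mm up the slope, and it slid home.

**Last checks, all from the camera images:**
- **Shaker:** seated as it was after the first placing, within about 1 mm along and square to the slope. Its tilt is under 0.5°, mouth up.
- **Cap:** flat and top up, its top at 29 mm, its centre about 3 mm from the coaster's centre.
- **Beads:** all four in a row at the red stop. Their tops are at tray x of 62 to 66 mm and heights of 37 to 45 mm, so their centres are below 50 mm. The red one sits slightly higher than the others.
- **Bystanders:** I saw no contact and no visible shift in the last pictures, but did not measure their positions.
- **Robot:** clear of everything, fingers open.

**What disagreed or went less cleanly:**
- **Fingertips:** the pictures put them about 8 mm behind the reported TCP, not 17 mm ahead of it (`manip.finger_overhang`). My first closing on the cap missed because of this, so I used the measured value afterwards.
- **Unscrewing:** in one stroke a finger pressed on the shaker body, with about 26 N at the wrist. The cap then came loose sooner than I expected and hung tilted on the neck until I lifted it off.
- **Stillness test:** comparing two scene pictures of the tray was inconclusive (mean difference 17.6), possibly because of moving arm shadows. I judged the beads at rest by eye from their unchanged positions.

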